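# Put the torch back on charge in its spring-clip cradle

### The job

Put the red torch back on charge: with its tail towards the socket and just clear of it, press it down into both spring clips of the charging cradle, then slide it slowly along in the clips until the tail is fully home in the socket, and let go. Feel your way: press no harder than the clips and the socket need, never ram the torch against the cradle, and leave everything else on the bench where it is.

Things in the scene. Friction and masses are not known exactly. Their poses are not given: they have to be found in the camera images.
- torch_mid (a point): Middle of the red torch (rechargeable; black six-sided head, black tail cap), on its long axis, 18 mm above the bench as it lies level. x points from tail to lens, z up. Torch 240 mm long, 330 g. Round barrel, 28 mm thick, from x -96 to +82 mm; behind it the round tail cap, 36 mm thick; before it the head, 36 mm across flats.
- torch_tail (a point): Centre of the flat tail end of the red torch, on its axis, 120 mm behind its middle; axes as torch_mid. This end goes into the socket. The torch is fully home when this end has pushed the socket's brass pin in and meets the hard stop behind it. The socket: a square pocket 41 mm wide, 10 mm deep, hooded all round (the tail enters only lengthways), in the 56 mm wide, 72 mm high charging head at the cradle's -x end.
- clips_mid (a point): Midway between the two clips of the charging cradle, on the line where the torch's axis lies when seated, 48 mm above the bench. The cradle is screwed to the bench (foot 62 mm wide, 10 mm thick). x points along the cradle away from the socket (a docked torch has the same x direction), z up. Snap the torch in with its middle 16 to 28 mm to +x of here: clear of the hood, barrel in both clips.
- tail_clip (a point): Centre of the steel spring clip nearer the socket, on the same axis, 54 mm to -x of clips_mid; axes as clips_mid. 12 mm wide along x, open upwards: lips 21 mm apart 9 mm above the axis, flared to 33 mm apart at 20 mm. Each lip springs out 4 mm to let the barrel by. A hard V seat below stops the barrel at the axis height.
- head_clip (a point): Centre of the other, equal clip, 54 mm to +x of clips_mid. The barrel meets the lips with its axis some 20 mm above the clips' axis; both clips together then take about 10 to 20 N, most at 14 to 18 mm above, and from about 7 mm above they pull it down into the seat. After that, sliding it lengthways takes about 4 to 9 N.
- foot_end (a point): Middle of the top edge of the foot's -x end, 188 mm to -x of clips_mid, 38 mm below the clips' axis. Before it the charging head with the socket stands on the foot, clamped where the fitter set it: the socket's hard stop lies somewhere 115 to 137 mm to -x of clips_mid, its mouth 10 mm before that. A brass pin stands 5 mm out of the stop and gives under 2 N.
- old_torch: a silver torch, 240 mm long, of the kind with throw-away batteries, lying on the bench; not to be touched. It may lie where the red one could also have lain; origin at the centre of its underside
- tape_roll: a roll of brown parcel tape, 110 mm across, 48 mm high, lying flat; origin at the centre of its underside
- vase: a blue ceramic vase, 80 mm across, 140 mm high, standing; origin at the centre of its underside
- marker: a blue marker pen with a black cap, 135 mm long, 17 mm thick, lying; origin at the centre of its underside
- cell0: a white battery cell standing upright, 26 mm across, 65 mm high; origin at the centre of its underside
- cell1: a green battery cell like the white one, standing beside it; origin at the centre of its underside
- parts_bin: an open red plastic bin, 100 x 140 x 60 mm; origin at the centre of its underside

How it is judged:
On the way, in this order (a step that is already met when the one before it is completed fails the run):
1. the torch is snapped into both clips, level, its tail towards the socket but not yet on its pin (z of torch_mid in the frame of clips_mid between -0.004 and 0.003 m and y of torch_mid in the frame of clips_mid between -0.004 and 0.004 m and angle between the x axis of torch_mid and the x axis of clips_mid, either way round below 0.04 rad and x of torch_tail in the frame of clips_mid below -0.085 m and value of joint contact_pin below 0.001 m), for 0.1 s.
2. the torch, still in both clips, has been slid fully home in the socket (z of torch_mid in the frame of clips_mid between -0.004 and 0.003 m and y of torch_mid in the frame of clips_mid between -0.004 and 0.004 m and angle between the x axis of torch_mid and the x axis of clips_mid, either way round below 0.04 rad and x of torch_tail in the frame of clips_mid below -0.105 m and value of joint contact_pin above 0.0035 m), for 0.2 s.
At the end, for the whole second after the job is handed in: The red torch rests, released and still, in both clips: its middle within 4 mm sideways of the clips' axis and no more than 3 mm above or 4 mm below it, its axis within 0.04 rad of the cradle's, its tail in the socket with the charging pin pressed in at least 3.5 of its 5 mm (all of step 2 and linear speed of torch below 0.02 m/s); the robot touches nothing.
It fails at once if a bystander (old torch, tape roll, vase, marker, cell, bin) pushed more than 30 mm out of its place or tipped over (distance of any of old_torch, tape_roll, vase, marker, cell0, cell1, parts_bin from where it was at the start of the episode above 0.03 m or angle between any of old_torch, tape_roll, vase, marker, cell0, cell1, parts_bin's own z axis and vertical above 0.5 rad).
It fails at once if the torch rammed against the charging socket with more than 32 N (contact force between torch and socket above 32 N).
It fails at once if the torch forced down on the hard seats below the clips with more than 60 N (the clips' own pull makes up about 15 N of it) (contact force between torch and seat above 60 N).
It also fails if it takes over 64 s, if anything falls off the work surface, if the arm or the gripper's body presses on something with over 40 N, if the wrist force passes 120 N, or if a joint passes its speed limit or range.

### The arm

A 7-joint arm with a two-finger parallel gripper is mounted at the origin on the work surface. World frame = base frame: x ahead of the robot, y to its left, z up, the work surface at z = 0. Lengths are in m, angles in rad, forces in N, time in s.
With the tool pointing down it reaches from about 0.425 to 1.025 m from the base axis. Payload 9.4 kg.
Tool frame: the origin (TCP) lies at the very end of the fingers, on their centre line; the grasp point (between the pads) lies 19 mm behind it; z points along the fingers, y is the direction in which the jaws open and shut (so a half turn about z gives the same grasp; the last joint's range is limited). The gripper opens to 85 mm and grips with 20 to 120 N. Pads are 22 mm wide; open, the fingers measure 114 mm over their backs; the gripper's body (76 mm by 85 mm) begins 54 mm behind the grasp point. The pads swing forward as they close: fully open they stand 13 mm farther back than shut.
Start: joints at [1.073, 0.599, -0.003, 1.599, 0.002, 0.943, -0.08], TCP at [0.296, -0.662, 0.231] pointing down, gripper open.
Joint ranges: [-2.57, 2.57], [-0.35, 1.97], [-1.29, 1.29], [0.11, 2.56], [-1.05, 4.19], [0.11, 1.86], [-2.63, 2.63]. Speed limits (rad/s): [2.22, 2.22, 3.01, 3.01, 3.14, 3.14, 3.14].

### API

Orientations are given as a unit quaternion [w, x, y, z].
In Python, from bench import status, optics, arm, spotter gives the robot as it stands. The module is installed in compiled form; this text tells all that it offers.
- The arm moves only by the tool move_arm, never from a script. Its argument "rows" is a list of rows, each an object with "travel": the shift along the tool's x, y, z in m, a list of three; "dr": the turn, a rotation vector about the tool's x, y, z in rad, a list of three. In form: [{"travel": [tx, ty, tz], "dr": [wx, wy, wz]}, ...]. A call has 1 to 20 rows; each row shifts and turns the commanded pose from where the row before left it, along the tool's axes as they then stand; what a row does not reach is not made up. A row lasts 1/10 s, in which the tool goes at most 50 mm and 8.59 degrees, less where a joint would pass 70% of its speed; a pose out of reach is approached as far as the arm can. A call with a gripper value outside its range is refused whole. "claw" is the opening, from 0 (shut) to 1 (fully open), set as the call begins (left out, the last holds). The fingers move at their own pace and stop on an object; the grip force is fixed at half the most. Time passes only in rows, so rows that do not move let the fingers close. It gives the time, the measured TCP pose, the force and the opening at its end, in the units of the state.
- status.state(): the state, without advancing time (a new reading comes with each control period).
- optics.camera(name): name is "side" or "top"; returns a dict with "img" (400x640x3 uint8, red, green, blue), "fx", "fy", "cx", "cy" (pixels), "cam_to_world" (4x4, takes a point from camera to world coordinates). Camera axes: x right, y up, looking along -z (the intrinsics and any distortion apply to the point x, -y, -z); pixel columns grow to the right and rows downward; lengths in m; the calibration is good to about 2 mm. A picture is of the moment at which its call begins. There is no depth.
- arm.hand_in(): hands the job in, once; it reports no verdict.
Trained networks look in a picture, given as the dict that the camera call returned (one of the last four; its "shot" number tells which), for a name from the list of things; names that differ only in an ending like _2 or _b are one class to them, and where a whole thing is asked for, a point or a joint stands for the part that bears it (a point fixed in the world has none). Each returns a list of dicts, best first, with "score" (0 to 1); they miss things now and then, are a little off and sometimes report something else, mostly with a low value. They report only what shows in the picture. A call takes as long as a camera call.
- spotter.boxes_of(target, picture): "rect" ([left, top, width, height] in pixels, round what is visible of it).
- spotter.silhouettes(target, picture): "mask" (400x640 bool, what is visible of it) and "rect" ([left, top, width, height] in pixels, round what is visible of it).
- spotter.landmark_of(target, picture): "location" ([column, row] in pixels: a listed point, or the origin of a listed thing).
The state is a dict: "t": time; "joint_positions": joint angles; "dq": joint speeds; "tau": joint torques, N m; "tool_pos": TCP position; "eef_rot": TCP orientation; "ft_force": force on the tool from outside, world axes, zero at the start; "moment": the same for the moment, N m; "opening": finger opening in m.
Only numpy, scipy, OpenCV 4.12 (cv2) and the standard library are available. Lean on these libraries where they do the work, as an engineer would, in place of code of your own. Each camera call takes 0.05 s, during which the arm holds its last target.

## Working session

There is one attempt and no reset: what is moved stays moved. The work goes in short steps, Python scripts to look and compute and a tool call to move; the robot and the scene stay as the last step left them, time stands still between calls to the robot, and variables do not carry over. Pictures are saved under pics/ and viewed, and the job is handed in when it is done.

Besides the shell and the picture viewer there is one more tool, called as name(argument=value, ...) on one line, values as JSON. move_arm: Moves the arm, as the interface text tells. Its arguments: {"type":"object","properties":{"rows":{"type":"array","items":{"type":"object","properties":{"travel":{"type":"array","items":{"type":"number"}},"dr":{"type":"array","items":{"type":"number"}}}}},"claw":{"type":"number"}},"required":["rows"]}

```bash
mkdir -p pics; ls; cat > h.py <<'E'
import numpy as np, cv2
from bench import status, optics, arm, spotter
def save(c,n): cv2.imwrite('pics/'+n,c['img'][:,:,::-1])
def ray(c,uv):
    d=np.array([(uv[0]-c['cx'])/c['fx'],-(uv[1]-c['cy'])/c['fy'],-1.0]); T=np.array(c['cam_to_world'])
    return T[:3,3],T[:3,:3]@d
def atz(c,uv,z):
    o,d=ray(c,uv); return o+d*(z-o[2])/d[2]
def proj(c,p):
    T=np.array(c['cam_to_world']); q=T[:3,:3].T@(np.array(p)-T[:3,3])
    return np.array([c['cx']+c['fx']*q[0]/-q[2], c['cy']-c['fy']*q[1]/-q[2]])
def tri(obs):
    A=np.zeros((3,3));b=np.zeros(3)
    for c,uv in obs:
        o,d=ray(c,uv);d=d/np.linalg.norm(d);P=np.eye(3)-np.outer(d,d);A+=P;b+=P@o
    p=np.linalg.solve(A,b); return p
E
python3 - <<'E'
from h import *
s=status.state();print({k:np.round(v,4) for k,v in s.items()})
for n in ['side','top']:
    c=optics.camera(n);save(c,n+'0.png');print(n,c['fx'],c['fy'],c['cx'],c['cy'],[k for k in c],np.round(c['cam_to_world'],3).tolist())
    for t in ['torch_mid','torch_tail','clips_mid','tail_clip','head_clip','foot_end','old_torch','tape_roll','vase','marker','cell0','parts_bin']:
        print(t,[(np.round(r['location'],1).tolist(),round(r['score'],2)) for r in spotter.landmark_of(t,c)[:3]])
E
```

```text
pics
{'t': np.float64(0.0), 'joint_positions': array([ 1.0733,  0.6001, -0.0025,  1.6002,  0.0018,  0.9429, -0.0798]), 'dq': array([ 0.0005, -0.001 ,  0.0013,  0.    ,  0.0017, -0.0003, -0.0001]), 'tau': array([ 6.00000e-04, -7.76445e+01,  1.56470e+00, -2.58001e+01,
        1.23000e-02,  9.00000e-03,  0.00000e+00]), 'tool_pos': array([ 0.2959, -0.6613,  0.2304]), 'eef_rot': array([-7.000e-04,  9.779e-01,  2.089e-01, -3.000e-04]), 'ft_force': array([ 0.0605,  0.2939, -0.2275]), 'moment': array([ 0.0393, -0.0334,  0.0219]), 'opening': np.float64(0.0857)}
side 489.04941864934545 489.04941864934545 319.9164285162124 197.71800787419673 ['img', 'fx', 'fy', 'cx', 'cy', 'cam_to_world', 'shot'] [[-0.85, 0.294, -0.437, -0.004], [-0.526, -0.475, 0.706, 0.974], [0.0, 0.83, 0.558, 0.817], [0.0, 0.0, 0.0, 1.0]]
torch_mid [([368.6, 192.5], 0.69)]
torch_tail []
clips_mid [([298.7, 242.0], 0.94)]
tail_clip [([324.6, 246.4], 0.64)]
head_clip [([284.0, 236.4], 0.96)]
foot_end [([371.6, 269.0], 0.86)]
old_torch [([388.6, 169.1], 0.8)]
tape_roll [([298.5, 182.9], 0.95)]
vase [([329.8, 169.6], 0.93)]
mark
[... 169 characters left out ...]
 465.5935794588709 465.5935794588709 315.99411347675124 200.13262798824604 ['img', 'fx', 'fy', 'cx', 'cy', 'cam_to_world', 'shot'] [[-0.017, 0.991, -0.136, 0.392], [-1.0, -0.015, 0.017, 0.053], [0.014, 0.136, 0.991, 1.391], [0.0, 0.0, 0.0, 1.0]]
torch_mid [([376.6, 219.3], 0.91)]
torch_tail [([384.9, 262.7], 0.6), ([331.3, 231.5], 0.33)]
clips_mid [([267.6, 217.1], 0.66)]
tail_clip [([267.4, 231.6], 0.59)]
head_clip [([262.5, 197.1], 0.89)]
foot_end [([275.4, 280.2], 0.89)]
old_torch [([434.1, 219.0], 0.88)]
tape_roll [([357.6, 146.2], 0.83)]
vase [([398.6, 156.1], 0.89)]
marker [([331.3, 231.1], 0.66)]
cell0 [([295.4, 138.1], 0.53), ([317.9, 143.2], 0.39)]
parts_bin [([185.8, 187.9], 0.93)]
```

View pics/side0.png

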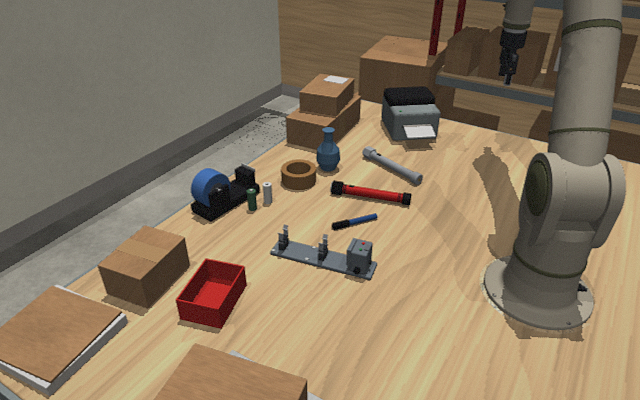

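View pics/top0.png

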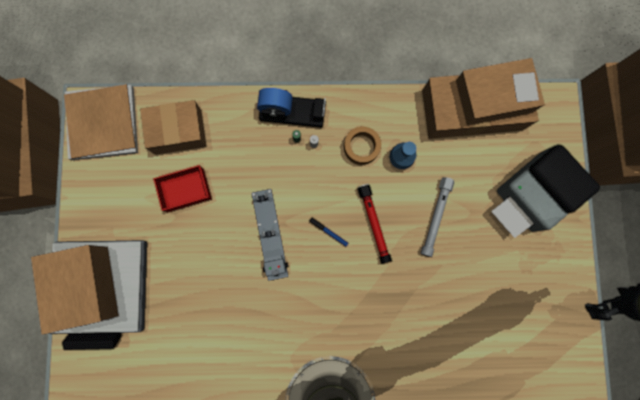

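The top view shows the red torch from (364,190) at the head to (384,260) at the tail. The cradle runs from (262,193) to (275,278), with its charging head at (274,268) at the robot end. The blue marker, at (328,232), lies between them. Next I'll zoom in and measure.

```bash
python3 - <<'E'
from h import *
S=optics.camera('side');T=optics.camera('top')
a=cv2.resize(T['img'][160:300,230:450],None,fx=3.6,fy=3.6,interpolation=cv2.INTER_CUBIC)
cv2.imwrite('pics/ztop.png',a[:,:,::-1])
b=cv2.resize(S['img'][170:285,255:425],None,fx=4.6,fy=4.6,interpolation=cv2.INTER_CUBIC)
cv2.imwrite('pics/zside.png',b[:,:,::-1])
L={}
for n,c in (('S',S),('T',T)):
    for t in ['torch_mid','torch_tail','clips_mid','tail_clip','head_clip','foot_end']:
        r=spotter.landmark_of(t,c)
        if r: L[n,t]=r[0]['location']; 
for t,z in [('torch_mid',.018),('torch_tail',.018),('clips_mid',.048),('tail_clip',.048),('head_clip',.048),('foot_end',.010)]:
    print(t,[np.round(atz(c,L[n,t],z),4).tolist() for n,c in (('S',S),('T',T)) if (n,t) in L], np.round(tri([(c,L[n,t]) for n,c in (('S',S),('T',T))]),4) if ('S',t) in L and ('T',t) in L else '')
# torch mask axis
for n,c in (('S',S),('T',T)):
    m=spotter.silhouettes('torch_mid',c)[0]; ys,xs=np.nonzero(m['mask'])
    P=np.array([atz(c,(x,y),.018)[:2] for x,y in zip(xs,ys)])
    r=cv2.minAreaRect(P.astype(np.float32)*1000);print(n,m['score'],m['rect'],r)
    mu=P.mean(0);w,v=np.linalg.eigh(np.cov((P-mu).T));d=v[:,1];d*=np.sign(d[0]); pr=(P-mu)@d; print(mu,d,np.degrees(np.arctan2(d[1],d[0])),pr.min(),pr.max(), mu+d*(pr.min()+pr.max())/2)
E
```

```text
torch_mid [[0.5063, -0.1458, 0.018], [0.51, -0.1427, 0.018]] [ 0.5078 -0.1435  0.019 ]
torch_tail [[0.3906, -0.1618, 0.018], [0.3882, -0.1761, 0.018]] [ 0.3916 -0.1762  0.0091]
clips_mid [[0.5374, 0.1884, 0.048], [0.5353, 0.1728, 0.048]] [0.5405 0.176  0.0373]
tail_clip [[0.4812, 0.1788, 0.048], [0.4819, 0.1776, 0.048]] [0.4819 0.1777 0.0469]
head_clip [[0.5844, 0.1948, 0.048], [0.5855, 0.1826, 0.048]] [0.589  0.1847 0.0388]
foot_end [[0.3554, 0.1514, 0.01], [0.3463, 0.1494, 0.01]] [0.3505 0.1511 0.0116]
S 0.75 [329.5, 181.2, 80.5, 23.7] ((511.5184326171875, -135.94583129882812), (245.06265258789062, 66.51715850830078), 14.141230583190918)
[ 0.50919063 -0.1376116 ] [0.96818279 0.25024407] 14.491955317756776 -0.11974713453374819 0.1250925632547032 [ 0.51177831 -0.13694277]
T 0.8 [356.0, 184.1, 34.0, 83.3] ((507.55157470703125, -140.67196655273438), (241.31881713867188, 39.27900695800781), 15.667475700378418)
[ 0.50841816 -0.13926781] [0.96664366 0.25612504] 14.84025904965302 -0.12200367750794197 0.11945179582766371 [ 0.50718478 -0.13959461]
```

View pics/ztop.png

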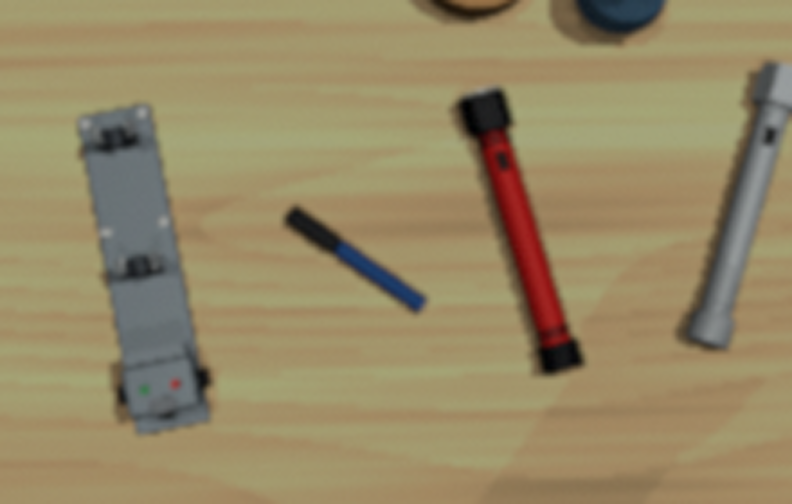

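View pics/zside.png

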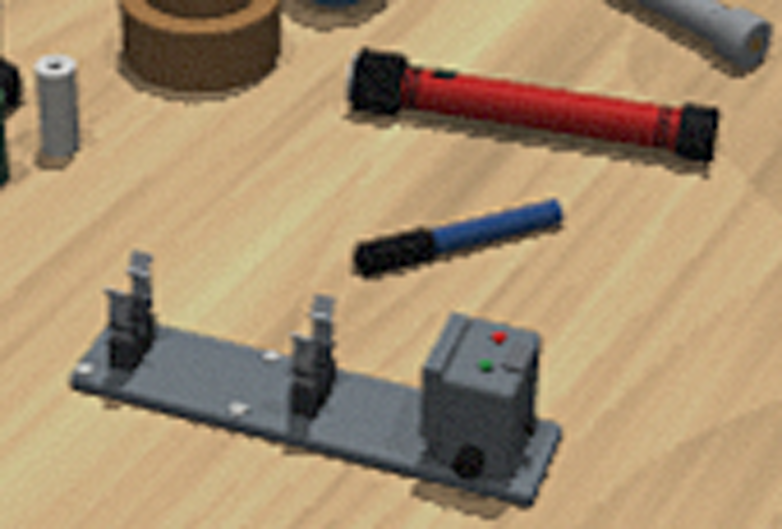

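The zooms show the cradle foot's corners and the two clips clearly. In the top zoom the clips are at (117,137) and (138,264). I'll fit the foot's outline in the top view and check it against the side view.

```bash
python3 - <<'E'
from h import *
S=optics.camera('side');T=optics.camera('top')
for n,c,sl in (('T',T,(185,285,245,295)),('S',S,(215,285,265,385))):
    hsv=cv2.cvtColor(c['img'],cv2.COLOR_RGB2HSV).astype(int)
    im=c['img'].astype(int)
    m=((im[:,:,2]-im[:,:,0])>-12)&(im.sum(2)>180)   # bluish gray
    M=np.zeros(m.shape,bool); M[sl[0]:sl[1],sl[2]:sl[3]]=m[sl[0]:sl[1],sl[2]:sl[3]]
    k,lab,st,_=cv2.connectedComponentsWithStats(M.astype(np.uint8)); i=1+st[1:,4].argmax(); M=lab==i
    cv2.imwrite(f'pics/m{n}.png',cv2.resize((M*255).astype(np.uint8)[sl[0]:sl[1],sl[2]:sl[3]],None,fx=5,fy=5,interpolation=0))
    print(n,st[i])
    if n=='T':
        # left/right edges per row subpixel: bluish channel threshold crossing
        L=[];R=[]
        f=(im[:,:,2]-im[:,:,0]).astype(float)
        for r in range(193,262):
            xs=np.nonzero(M[r])[0]
            if len(xs)<10: continue
            def cross(x0,s):
                a,b=f[r,x0+s],f[r,x0]; 
                return x0+s*( (b+12-0)/(b-a+1e-9) if b>a else .5)
            L.append((cross(xs[0],-1),r));R.append((cross(xs[-1],1),r))
        for nm,E in (('L',L),('R',R)):
            P=np.array([atz(c,e,.010)[:2] for e in E])
            vx,vy,x0,y0=cv2.fitLine(P.astype(np.float32),cv2.DIST_HUBER,0,.01,.01).ravel()
            s=np.sign(vx);vx*=s;vy*=s
            res=(P-[x0,y0])@[-vy,vx]
            print(nm,np.degrees(np.arctan2(vy,vx)),x0,y0,'y at .5',y0+vy/vx*(.5-x0),res.std(),len(P))
E
```

```text
T [ 252  189   36   91 1713]
L 10.524959 0.4855398 0.20094047 y at .5 0.20362704 0.0003920843584627499 69
R 10.448295 0.5036968 0.14393856 y at .5 0.14325684 0.00024998224665218586 69
S [ 271  234   83   40 1165]
```

```bash
python3 - <<'E'
from h import *
S=optics.camera('side');T=optics.camera('top')
for t in ['tail_clip','head_clip','foot_end','clips_mid']:
    for c in (S,T):
        print(t,[(r['score'],r['rect']) for r in spotter.boxes_of(t,c)[:2]])
E
```

```text
tail_clip [(0.97, [269.1, 225.1, 108.7, 53.9])]
tail_clip [(0.78, [250.7, 188.9, 35.7, 91.8])]
head_clip [(0.63, [271.6, 224.9, 104.8, 56.2])]
head_clip [(0.59, [253.2, 188.6, 33.9, 93.3])]
foot_end [(0.77, [271.8, 226.4, 103.3, 50.2])]
foot_end [(0.76, [250.3, 192.0, 39.6, 87.1])]
clips_mid [(0.93, [271.2, 227.2, 106.3, 51.8])]
clips_mid [(0.79, [251.5, 191.3, 36.1, 90.7])]
```

```bash
cat > model.py <<'E'
from h import *
def cradle(c,p,yaw,img,org,sc,stop=-.126):
    ux=np.array([np.cos(yaw),np.sin(yaw),0]);uy=np.array([-ux[1],ux[0],0]);p=np.array([p[0],p[1],.048])
    def L(a,b,col):
        q=[tuple(np.round(((proj(c,p+ux*v[0]+uy*v[1]+np.array([0,0,v[2]]))-org+.5)*sc-.5)).astype(int).tolist()) for v in (a,b)]
        cv2.line(img,q[0],q[1],col,1,cv2.LINE_AA)
    h=.031
    L((-.188,-h,-.038),(-.188,h,-.038),(0,255,0));L((-.188,-h,-.038),(.075,-h,-.038),(0,255,0));L((-.188,h,-.038),(.075,h,-.038),(0,255,0));L((.075,-h,-.038),(.075,h,-.038),(0,255,0))
    for x in(-.054,.054):
        for dx in(-.006,.006):
            for s in(-1,1):
                L((x+dx,s*.0105,.009),(x+dx,s*.0165,.02),(255,255,0))
                L((x+dx,s*.0105,.009),(x+dx,s*.014,-.01),(255,0,255))
    L((-.14,0,0),(.075,0,0),(0,0,255))
    for z in(.024,): L((stop+.01,-.028,z),(stop+.01,.028,z),(0,255,255))
def pics(p,yaw,tag):
    S=optics.camera('side');T=optics.camera('top')
    for n,c,(r0,r1,c0,c1),sc in (('T',T,(185,285,240,300),6),('S',S,(220,285,265,385),6)):
        a=cv2.resize(c['img'][r0:r1,c0:c1],None,fx=sc,fy=sc,interpolation=cv2.INTER_CUBIC).copy()
        cradle(c,p,yaw,a,np.array([c0,r0]),sc)
        cv2.imwrite(f'pics/{tag}{n}.png',a[:,:,::-1])
E
python3 - <<'E'
from model import *
T=optics.camera('top');S=optics.camera('side')
z=lambda u,v:(230-.5+u/3.6+.14,160-.5+v/3.6+.14)
for uv,h in (((137,432),.01),((209,418),.01),((117,137),.06),((138,264),.06),((78,120),.01),((150,105),.01)): print(atz(T,z(*uv),h))
yaw=np.radians(10.49)
a=np.array([atz(T,z(137,432),.01),atz(T,z(209,418),.01)]).mean(0);print(a)
u=np.array([np.cos(yaw),np.sin(yaw)])
base=np.array([.5,.17344]); s=(a[:2]-base)@u; p=base+u*(s+.188); print(p)
pics(p,yaw,'fitA')
E
```

```text
[0.348947   0.17536077 0.01      ]
[0.35913731 0.11687786 0.01      ]
[0.58385249 0.18619823 0.06      ]
[0.48188131 0.16973575 0.06      ]
[0.60583174 0.22355328 0.01      ]
[0.61757738 0.16368652 0.01      ]
[0.35404215 0.14611932 0.01      ]
[0.53884718 0.18063289]
```

View pics/fitAT.png

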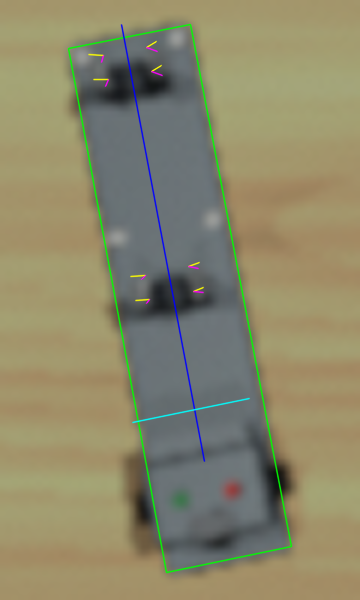

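View pics/fitAS.png

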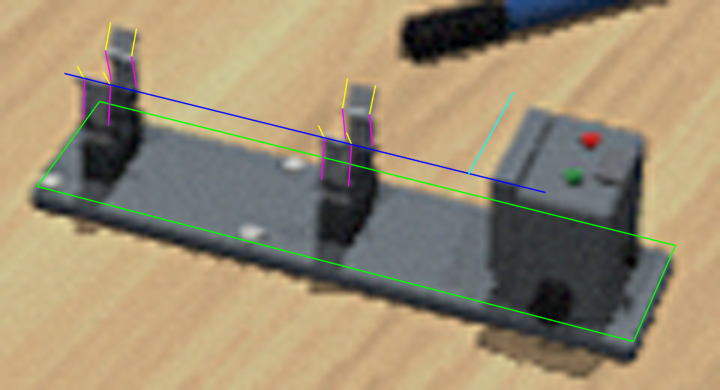

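The overlay matches the foot's outline in both views. The side view is about 1.3 px off, which is within the calibration. The clips agree too. Next I'll get the torch axis from its red barrel.

```bash
cat > torch.py <<'E'
from h import *
def barrel(c,box,z):
    im=c['img'].astype(int); m=(im[:,:,0]>90)&(im[:,:,1]<70)&(im[:,:,2]<80)
    M=np.zeros(m.shape,bool);M[box[0]:box[1],box[2]:box[3]]=m[box[0]:box[1],box[2]:box[3]]
    ys,xs=np.nonzero(M); P=np.array([atz(c,(x,y),z)[:2] for x,y in zip(xs,ys)]);mu=P.mean(0)
    w,v=np.linalg.eigh(np.cov((P-mu).T));d=v[:,1]*np.sign(v[0,1]);pr=(P-mu)@d;q=(P-mu)@[-d[1],d[0]]
    return mu+d*(pr.min()+pr.max())/2,mu,np.degrees(np.arctan2(d[1],d[0])),pr.max()-pr.min(),q.max()-q.min(),len(P)
E
python3 - <<'E'
from torch import *
T=optics.camera('top');S=optics.camera('side')
print(barrel(T,(185,270,350,395),.022));print(barrel(S,(175,215,325,420),.022))
E
```

```text
(array([ 0.50061789, -0.14393238]), array([ 0.49813317, -0.14460776]), np.float64(15.206448332505312), np.float64(0.17783277924964322), np.float64(0.02359157289948071), 438)
(array([ 0.5042794 , -0.13841792]), array([ 0.50062306, -0.13941755]), np.float64(15.290747035872219), np.float64(0.18050715370706505), np.float64(0.034571516332037144), 354)
```

```bash
cat > plan.py <<'E'
from h import *
from scipy.spatial.transform import Rotation as Ro
def plan(p,yawdeg=None,frompose=None):
    s=status.state();q=np.array(s['eef_rot']);R=Ro.from_quat([q[1],q[2],q[3],q[0]])
    y=np.radians(yawdeg); Rt=Ro.from_matrix([[np.cos(y),np.sin(y),0],[np.sin(y),-np.cos(y),0],[0,0,-1]])
    d=np.array(p)-s['tool_pos']
    print('t',s['t'],'pos',np.round(s['tool_pos'],4),'yaw',np.degrees(np.arctan2(*R.as_matrix()[[1,0],0])),'F',np.round(s['ft_force'],2),'M',np.round(s['moment'],2),'open',round(s['opening'],4))
    print('dr',np.round((R.inv()*Rt).as_rotvec(),4),'travel now frame',np.round(R.inv().apply(d),4),'in target frame',np.round(Rt.inv().apply(d),4),'dist',np.linalg.norm(d))
E
python3 - <<'E'
from plan import *
plan((.4965,-.1441,.12),15.2)
T=optics.camera('top')
for uv in ((311,219),(347,245),(428,255),(445,180)):print(atz(T,uv,.01))
E
```

```text
t 3.0 pos [ 0.2961 -0.6617  0.2313] yaw 24.110627986800125 F [-0.05 -0.25 -0.15] M [-0.03 -0.01  0.09] open 0.0853
dr [-0.      0.      0.1555] travel now frame [ 0.3943 -0.3906  0.1113] in target frame [ 0.3291 -0.447   0.1113] dist 0.566106743909721
[0.52476289 0.04604726 0.01      ]
[ 0.44587331 -0.05921587  0.01      ]
[ 0.41242377 -0.29819377  0.01      ]
[ 0.63672723 -0.36107083  0.01      ]
```

move_arm(claw=0.75, rows=[{"travel": [0,0,0],"dr": [0,0,0.078]},{"travel": [0,0,0],"dr": [0,0,0.078]},{"travel": [0.0206,-0.028,0.005],"dr": [0,0,0]},{"travel": [0.0206,-0.028,0.005],"dr": [0,0,0]},{"travel": [0.0206,-0.028,0.005],"dr": [0,0,0]},{"travel": [0.0206,-0.028,0.005],"dr": [0,0,0]},{"travel": [0.0206,-0.028,0.005],"dr": [0,0,0]},{"travel": [0.0206,-0.028,0.005],"dr": [0,0,0]},{"travel": [0.0206,-0.028,0.005],"dr": [0,0,0]},{"travel": [0.0206,-0.028,0.005],"dr": [0,0,0]},{"travel": [0.0206,-0.028,0.008],"dr": [0,0,0]},{"travel": [0.0206,-0.028,0.008],"dr": [0,0,0]},{"travel": [0.0206,-0.028,0.008],"dr": [0,0,0]},{"travel": [0.0206,-0.028,0.008],"dr": [0,0,0]},{"travel": [0.0206,-0.028,0.01],"dr": [0,0,0]},{"travel": [0.0206,-0.028,0.01],"dr": [0,0,0]},{"travel": [0.0206,-0.028,0.01],"dr": [0,0,0]},{"travel": [0.0206,-0.028,0.01],"dr": [0,0,0]},{"travel": [0,0,0],"dr": [0,0,0]}])

```text
t: 4.95
tool_pos: [0.4987, -0.138, 0.1183]
eef_rot: [-0.001, 0.991, 0.136, 0.0]
ft_force: [-1.0, 0.2, 0.3]
opening: 0.0642
```

```bash
python3 - <<'E'
from plan import *
plan((.4965,-.1441,.004),15.2)
T=optics.camera('top');S=optics.camera('side')
a=cv2.resize(T['img'][160:300,300:450],None,fx=4,fy=4,interpolation=cv2.INTER_CUBIC)
b=cv2.resize(S['img'][110:230,290:440],None,fx=4,fy=4,interpolation=cv2.INTER_CUBIC)
tp=status.state()['tool_pos'];print(proj(T,tp),proj(S,tp))
for im,c,o in((a,T,(300,160)),(b,S,(290,110))):
    u=proj(c,tp); cv2.circle(im,tuple(int(v) for v in (u-o)*4),3,(0,255,0),-1)
cv2.imwrite('pics/g1.png',np.hstack([cv2.resize(a,(400,373)),cv2.resize(b,(400,320))[:320].copy() if 0 else cv2.copyMakeBorder(cv2.resize(b,(400,320)),0,53,0,0,0)])[:,:,::-1])
E
```

```text
t 4.95 pos [ 0.4987 -0.138   0.1183] yaw 15.575212467266429 F [-0.96  0.18  0.25] M [-0.01 -0.    0.02] open 0.0642
dr [-0.0021 -0.0003  0.0065] travel now frame [-0.0038  0.0055  0.1143] in target frame [-0.0037  0.0053  0.1143] dist 0.11445230851540143
[379.99437161 224.0928926 ] [376.30379853 163.41900474]
```

View pics/g1.png

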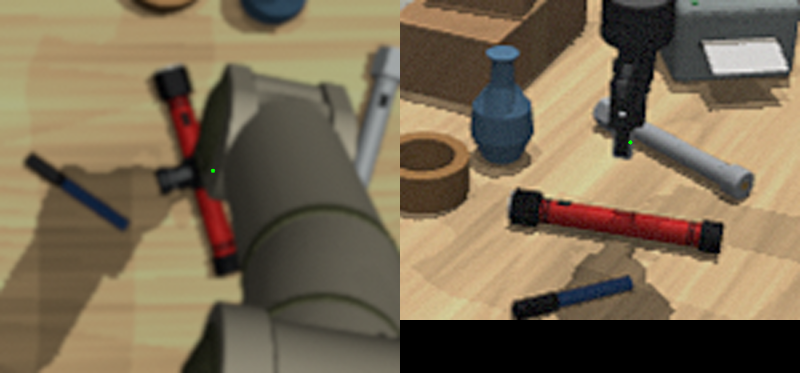

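move_arm(rows=[{"travel": [-0.0037,0.0053,0.01],"dr": [-0.002,0,0.006]},{"travel": [0,0,0.015],"dr": [0,0,0]},{"travel": [0,0,0.015],"dr": [0,0,0]},{"travel": [0,0,0.015],"dr": [0,0,0]},{"travel": [0,0,0.015],"dr": [0,0,0]},{"travel": [0,0,0.015],"dr": [0,0,0]},{"travel": [0,0,0.015],"dr": [0,0,0]},{"travel": [0,0,0.006],"dr": [0,0,0]},{"travel": [0,0,0.004],"dr": [0,0,0]},{"travel": [0,0,0],"dr": [0,0,0]}])

```text
t: 6.05
tool_pos: [0.4945, -0.1502, 0.0091]
eef_rot: [0.001, 0.992, 0.128, -0.0]
ft_force: [-0.5, 0.2, 0.5]
opening: 0.0638
```

```bash
python3 - <<'E'
from plan import *
plan((.4965,-.1441,.004),15.2)
T=optics.camera('top');S=optics.camera('side')
a=cv2.resize(T['img'][170:280,330:440],None,fx=4,fy=4,interpolation=cv2.INTER_CUBIC)
b=cv2.resize(S['img'][145:225,310:420],None,fx=4,fy=4,interpolation=cv2.INTER_CUBIC)
b=cv2.copyMakeBorder(b,0,a.shape[0]-b.shape[0],0,0,0)
cv2.imwrite('pics/g2.png',np.hstack([a[:,:400],b[:,:400]])[:,:,::-1])
E
```

```text
t 6.05 pos [ 0.4945 -0.1502  0.0091] yaw 14.757839972806407 F [-0.51  0.16  0.49] M [ 0.03 -0.   -0.  ] open 0.0638
dr [ 0.0021  0.0005 -0.0077] travel now frame [ 0.0035 -0.0054  0.0051] in target frame [ 0.0035 -0.0054  0.0051] dist 0.00818352132812044
```

View pics/g2.png

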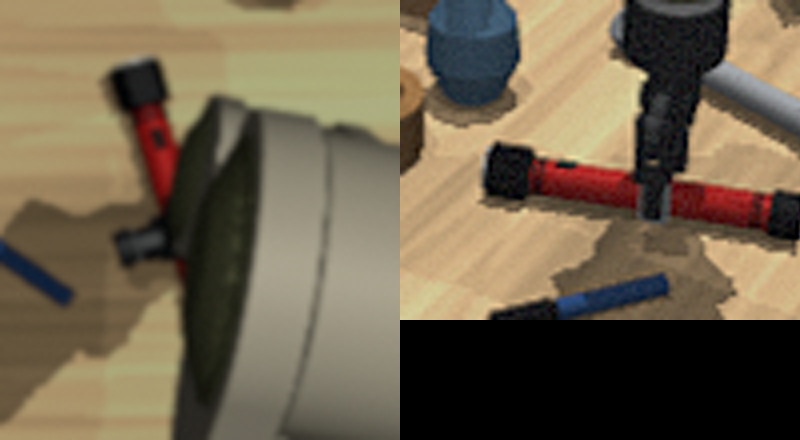

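move_arm(rows=[{"travel": [0.0036,-0.0054,0.002],"dr": [0.002,0,-0.006]},{"travel": [0,0,0.003],"dr": [0,0,0]},{"travel": [0,0,0],"dr": [0,0,0]},{"travel": [0,0,0],"dr": [0,0,0]}])

```text
t: 6.55
tool_pos: [0.4969, -0.1431, 0.0043]
eef_rot: [0.0, 0.991, 0.132, -0.0]
ft_force: [-0.1, -0.0, 0.1]
opening: 0.0639
```

```bash
python3 - <<'E'
from plan import *
plan((.4965,-.1441,.004),15.2)
E
```

```text
t 6.55 pos [ 0.4969 -0.1431  0.0043] yaw 15.191303065362751 F [-0.12 -0.04  0.05] M [ 0.   -0.05  0.04] open 0.0639
dr [ 0.      0.0001 -0.0002] travel now frame [-0.0007  0.0008  0.0003] in target frame [-0.0007  0.0008  0.0003] dist 0.001097788671257224
```

Good. Now I'll close.

move_arm(claw=0, rows=[{"travel": [0,0,0]},{"travel": [0,0,0]},{"travel": [0,0,0]},{"travel": [0,0,0]},{"travel": [0,0,0]},{"travel": [0,0,0]},{"travel": [0,0,0]},{"travel": [0,0,0]}])

```text
invalid input
```

```bash
python3 - <<'E'
from plan import *
plan((.4965,-.1441,.004),15.2)
E
```

```text
t 6.55 pos [ 0.4969 -0.1431  0.0043] yaw 15.191303065362751 F [-0.12 -0.04  0.05] M [ 0.   -0.05  0.04] open 0.0639
dr [ 0.      0.0001 -0.0002] travel now frame [-0.0007  0.0008  0.0003] in target frame [-0.0007  0.0008  0.0003] dist 0.001097788671257224
```

move_arm(claw=0, rows=[{"travel": [0,0,0],"dr": [0,0,0]},{"travel": [0,0,0],"dr": [0,0,0]},{"travel": [0,0,0],"dr": [0,0,0]},{"travel": [0,0,0],"dr": [0,0,0]},{"travel": [0,0,0],"dr": [0,0,0]},{"travel": [0,0,0],"dr": [0,0,0]},{"travel": [0,0,0],"dr": [0,0,0]}])

```text
t: 7.25
tool_pos: [0.497, -0.1433, 0.0046]
eef_rot: [0.0, 0.991, 0.132, 0.0]
ft_force: [-1.1, 0.8, 6.0]
opening: 0.026
```

```bash
python3 - <<'E'
from plan import *
plan((.4965,-.1441,.004),15.2)
S=optics.camera('side');T=optics.camera('top')
from torch import *
print(barrel(S,(175,215,325,420),.022))
b=cv2.resize(S['img'][145:225,310:420],None,fx=5,fy=5,interpolation=cv2.INTER_CUBIC)
cv2.imwrite('pics/g3.png',b[:,:,::-1])
E
```

```text
t 7.25 pos [ 0.497  -0.1433  0.0046] yaw 15.150545922894903 F [-1.11  0.75  6.01] M [ 0.08  0.14 -0.11] open 0.026
dr [ 0.0001 -0.0002 -0.0009] travel now frame [-0.0007  0.0006  0.0006] in target frame [-0.0007  0.0006  0.0006] dist 0.0010652152377276301
(array([ 0.50371595, -0.13760887]), array([ 0.50159578, -0.13819402]), np.float64(15.429131794976035), np.float64(0.1814168209378819), np.float64(0.03644070979120233), 281)
```

View pics/g3.png

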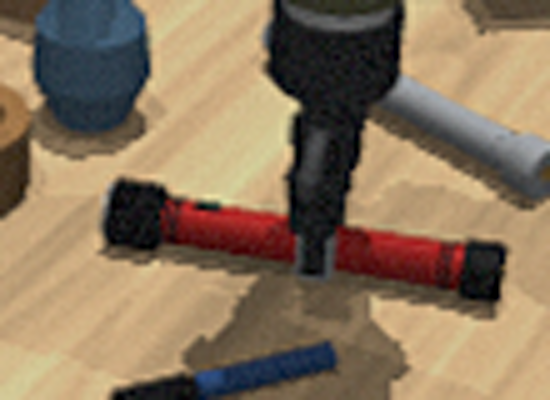

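move_arm(rows=[{"travel": [0,0,-0.005],"dr": [0,0,0]},{"travel": [0,0,-0.01],"dr": [0,0,0]},{"travel": [0,0,-0.02],"dr": [0,0,0]},{"travel": [0,0,-0.02],"dr": [0,0,0]},{"travel": [0,0,-0.02],"dr": [0,0,0]},{"travel": [0,0,-0.02],"dr": [0,0,0]},{"travel": [0,0,-0.015],"dr": [0,0,0]},{"travel": [0,0,0],"dr": [0,0,0]},{"travel": [0,0,0],"dr": [0,0,0]}])

```text
t: 8.25
tool_pos: [0.4968, -0.1432, 0.1145]
eef_rot: [0.0, 0.991, 0.132, 0.0]
ft_force: [1.3, 0.5, -3.9]
opening: 0.0259
```

```bash
python3 - <<'E'
from plan import *
plan((.4965,-.1441,.004),15.2)
S=optics.camera('side');T=optics.camera('top')
b=cv2.resize(S['img'][110:225,310:420],None,fx=5,fy=5,interpolation=cv2.INTER_CUBIC)
cv2.imwrite('pics/g4.png',b[:,:,::-1])
E
```

```text
t 8.25 pos [ 0.4968 -0.1432  0.1145] yaw 15.177595073088874 F [ 1.27  0.51 -3.89] M [-0.03  0.14 -0.02] open 0.0259
dr [ 0.0002 -0.0004 -0.0004] travel now frame [-0.0006  0.0008  0.1105] in target frame [-0.0005  0.0008  0.1105] dist 0.11046180950583612
```

View pics/g4.png

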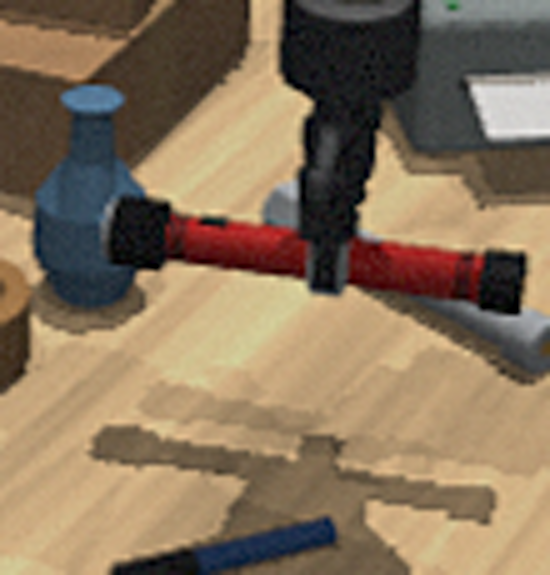

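The torch is level and firmly held; Fz of -3.9 N fits its weight. The grip also shows that the top camera's lateral bias here is below 1 mm. Now I'll carry it over the cradle.

move_arm(rows=[{"travel": [0,0,0],"dr": [0,0,0.041]},{"travel": [0,0,0],"dr": [0,0,0.041]},{"travel": [0.0079,-0.0222,0],"dr": [0,0,0]},{"travel": [0.0079,-0.0222,0],"dr": [0,0,0]},{"travel": [0.0079,-0.0222,0],"dr": [0,0,0]},{"travel": [0.0079,-0.0222,0],"dr": [0,0,0]},{"travel": [0.0079,-0.0222,0],"dr": [0,0,0]},{"travel": [0.0079,-0.0222,0],"dr": [0,0,0]},{"travel": [0.0079,-0.0222,0],"dr": [0,0,0]},{"travel": [0.0079,-0.0222,0],"dr": [0,0,0]},{"travel": [0.0079,-0.0222,0],"dr": [0,0,0]},{"travel": [0.0079,-0.0222,0],"dr": [0,0,0]},{"travel": [0.0079,-0.0222,0],"dr": [0,0,0]},{"travel": [0.0079,-0.0222,0],"dr": [0,0,0]},{"travel": [0.0079,-0.0222,0],"dr": [0,0,0]},{"travel": [0.0079,-0.0222,0],"dr": [0,0,0]},{"travel": [0,0,0],"dr": [0,0,0]},{"travel": [0,0,0],"dr": [0,0,0]},{"travel": [0,0,0],"dr": [0,0,0]}])

```text
t: 10.25
tool_pos: [0.5488, 0.1815, 0.1139]
eef_rot: [0.0, 0.996, 0.09, -0.001]
ft_force: [-0.3, -0.8, -4.2]
opening: 0.0261
```

```bash
cat > view.py <<'E'
from model import *
from plan import *
import sys
def tview(tag,axz=None,gx=-.0105,p=(.5388,.1806),yaw=10.49):
    s=status.state();tp=np.array(s['tool_pos']); y=np.radians(yaw);u=np.array([np.cos(y),np.sin(y),0]);n=np.array([-u[1],u[0],0])
    S=optics.camera('side');T=optics.camera('top')
    for nm,c,(r0,r1,c0,c1),sc in (('T',T,(170,290,230,330),5),('S',S,(180,290,250,390),5)):
        a=cv2.resize(c['img'][r0:r1,c0:c1],None,fx=sc,fy=sc,interpolation=cv2.INTER_CUBIC).copy()
        cv2.imwrite(f'pics/{tag}{nm}raw.png',a[:,:,::-1])
        cradle(c,p,y,a,np.array([c0,r0]),sc)
        m=tp+[0,0,.0134]-u*gx
        for x,r in((-.12,.018),(-.096,.018),(.082,.018),(.12,.018)):
            for w in (n,np.array([0,0,1])):
                q=[tuple(int(v) for v in (proj(c,m+u*x+w*s_*r)-[c0,r0]+.5)*sc) for s_ in(-1,1)]
                cv2.line(a,q[0],q[1],(0,255,255),1,cv2.LINE_AA)
        q=[tuple(int(v) for v in (proj(c,m+u*x)-[c0,r0]+.5)*sc) for x in(-.12,.12)];cv2.line(a,q[0],q[1],(0,255,255),1,cv2.LINE_AA)
        cv2.imwrite(f'pics/{tag}{nm}.png',a[:,:,::-1])
E
python3 - <<'E'
from view import *
plan((.5491,.1825,.0586),10.49)
tview('h1')
E
```

```text
t 10.25 pos [0.5488 0.1815 0.1139] yaw 10.376692733460448 F [-0.3  -0.76 -4.21] M [-0.05  0.07 -0.  ] open 0.0261
dr [ 0.0008  0.0011 -0.002 ] travel now frame [ 0.0005 -0.001   0.0553] in target frame [ 0.0004 -0.001   0.0553] dist 0.055285691097206734
```

View pics/h1T.png

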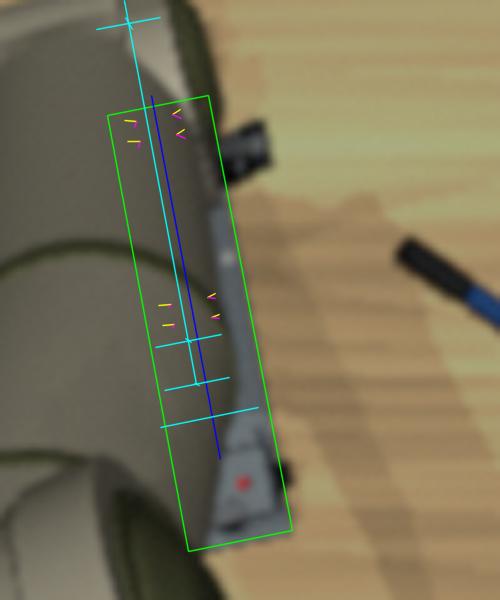

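View pics/h1S.png

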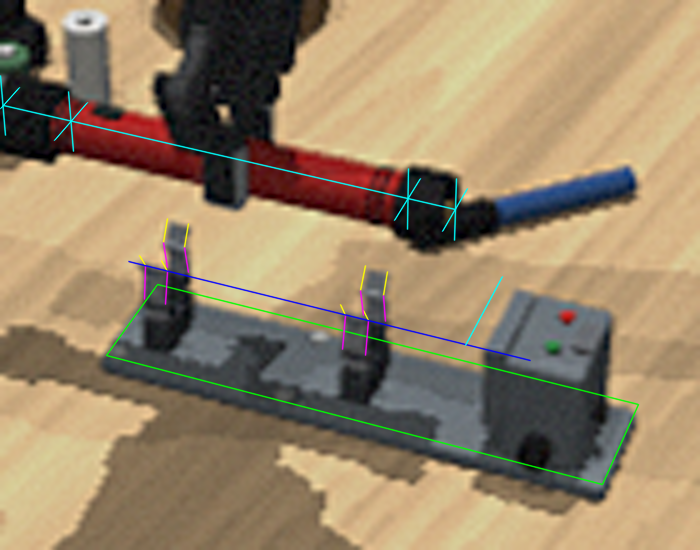

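move_arm(rows=[{"travel": [0,0,0.012],"dr": [0,0,0]},{"travel": [0,0,0.012],"dr": [0,0,0]},{"travel": [0,0,0.012],"dr": [0,0,0]},{"travel": [0,0,0.01],"dr": [0,0,0]},{"travel": [0,0,0.006],"dr": [0,0,0]},{"travel": [0,0,0],"dr": [0,0,0]},{"travel": [0,0,0],"dr": [0,0,0]},{"travel": [0,0,0],"dr": [0,0,0]}])

```text
t: 11.15
tool_pos: [0.5495, 0.1826, 0.0626]
eef_rot: [-0.0, 0.996, 0.091, 0.0]
ft_force: [-0.8, 0.2, -4.8]
opening: 0.0263
```

```bash
python3 - <<'E'
from view import *
plan((.5491,.1825,.0586),10.49)
tview('h2')
E
```

```text
t 11.15 pos [0.5495 0.1826 0.0626] yaw 10.47687266782303 F [-0.81  0.24 -4.75] M [ 0.    0.06 -0.03] open 0.0263
dr [-0.0001 -0.0007 -0.0002] travel now frame [-0.0004  0.      0.004 ] in target frame [-0.0004  0.      0.004 ] dist 0.004038445770018946
```

View pics/h2Traw.png

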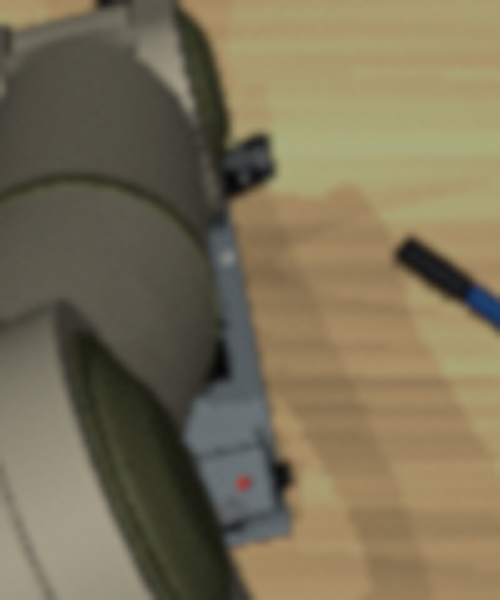

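View pics/h2S.png

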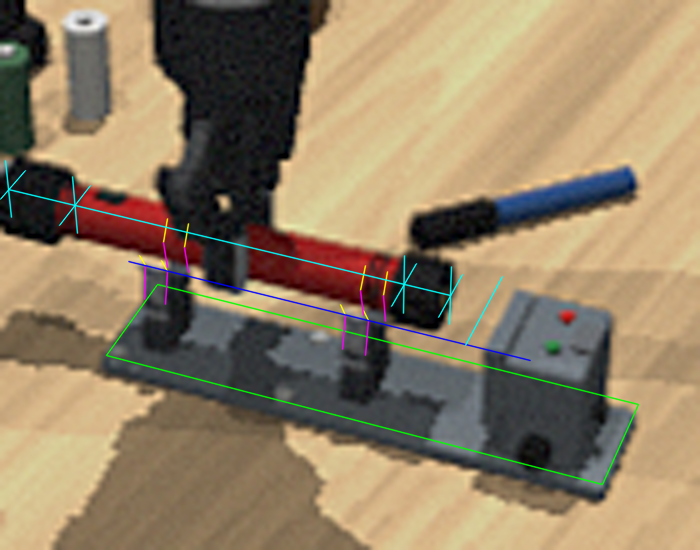

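View pics/h2Sraw.png

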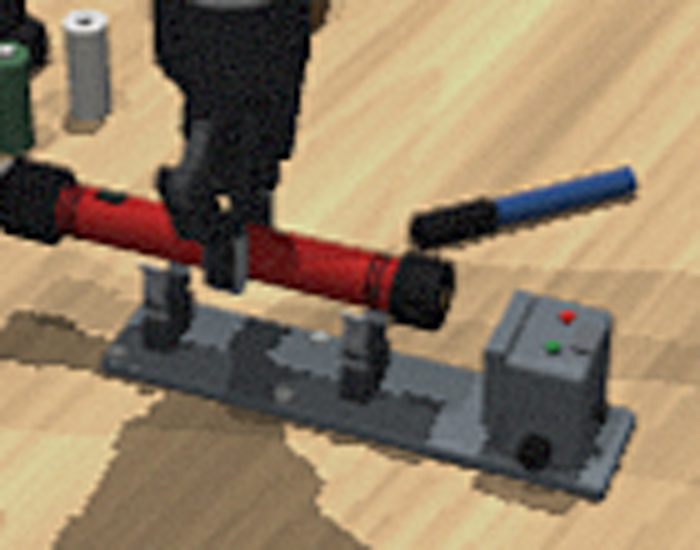

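```bash
python3 - <<'E'
from view import *
S=optics.camera('side');im=S['img'].astype(float);g=cv2.GaussianBlur(im,(0,0),.6)
tp=np.array(status.state()['tool_pos']);y=np.radians(10.49);u=np.array([np.cos(y),np.sin(y),0]);n=np.array([-u[1],u[0],0])
m=tp+[0,0,.0134]+u*.0105
def vprof(c,r0,r1): return g[r0:r1,c]
# barrel: half-max extents of redness in vertical columns, compare to projected silhouettes of cylinder
T=np.array(S['cam_to_world'])[:3,3]
for x in(-.085,-.075,-.06,-.05,.02,.035,.05,.065):
    a=m+u*x; uv=proj(S,a)
    v=T-a; v/=np.linalg.norm(v); w=np.cross(u,v); w/=np.linalg.norm(w); w*=np.sign(w[2])
    pred=[proj(S,a+w*.014),proj(S,a-w*.014)]
    # sample along the line between
    d=(pred[1]-pred[0]);L=np.linalg.norm(d);d/=L
    ts=np.arange(-6,L+6,.1); red=[]
    mapx=(pred[0][0]+d[0]*ts).astype(np.float32)[None];mapy=(pred[0][1]+d[1]*ts).astype(np.float32)[None]
    smp=cv2.remap(im.astype(np.float32),mapx,mapy,cv2.INTER_LINEAR)[0]; red=smp[:,0]-smp[:,1]; 
    on=ts[red>red.max()*.5]; print('barrel x',x,'offset px along down-line',round((on[0]+on[-1])/2-L/2,2),'width',round(on[-1]-on[0],2),L.round(2))
# foot near top edge: strongest luminance gradient along vertical
p=np.array([.5388,.1806,.010])
for sy in(1,-1):
  for x in(-.175,-.09,-.02,.0,.03,.07):
    q=proj(S,p+u*x+n*.031*sy); ts=np.arange(-6,7,.1)
    smp=cv2.remap(im.astype(np.float32),np.full((1,len(ts)),q[0],np.float32),(q[1]+ts).astype(np.float32)[None],cv2.INTER_LINEAR)[0].sum(1)/3
    gr=np.gradient(cv2.GaussianBlur(smp[:,None],(0,0),5).ravel()); print(sy,x,[ (round(ts[i],1),round(gr[i],2)) for i in np.argsort(-abs(gr)) if 0<i<len(gr)-1 and abs(gr[i])>=abs(gr[i-1]) and abs(gr[i])>=abs(gr[i+1])][:3])
E
```

```text
barrel x -0.085 offset px along down-line -0.71 width 6.5 11.52
barrel x -0.075 offset px along down-line 0.15 width 10.0 11.49
barrel x -0.06 offset px along down-line 0.08 width 9.8 11.45
barrel x -0.05 offset px along down-line 0.24 width 9.7 11.42
barrel x 0.02 offset px along down-line 3.84 width 4.3 11.22
barrel x 0.035 offset px along down-line -0.19 width 7.6 11.18
barrel x 0.05 offset px along down-line -0.37 width 8.2 11.14
barrel x 0.065 offset px along down-line 0.85 width 5.8 11.1
1 -0.175 [(np.float64(4.4), np.float32(4.48)), (np.float64(1.8), np.float32(-2.04)), (np.float64(0.2), np.float32(1.47))]
1 -0.09 [(np.float64(6.0), np.float32(4.6)), (np.float64(3.7), np.float32(2.01)), (np.float64(1.8), np.float32(-0.78))]
1 -0.02 [(np.float64(4.9), np.float32(2.02)), (np.float64(-2.4), np.float32(1.58)), (np.float64(0.3), np.float32(-1.45))]
1 0.0 [(np.float64(6.0), np.float32(1.71)), (np.float64(3.9), np.float32(0.79)), (np.float64(0.8), np.float32(0.61))]
1 0.03 [(np.float64(3.8), np.float32(2.9)), (np.float64(-5.1), np.float32(1.22)), (np.float64(2.0), np.float32(-0.83))]
[... 160 characters left out ...]
32(-4.5)), (np.float64(-3.5), np.float32(2.13)), (np.float64(3.8), np.float32(0.48))]
-1 -0.09 [(np.float64(1.5), np.float32(-3.03)), (np.float64(-5.2), np.float32(-0.65)), (np.float64(-0.9), np.float32(0.51))]
-1 -0.02 [(np.float64(-5.2), np.float32(4.37)), (np.float64(2.9), np.float32(-3.62)), (np.float64(1.0), np.float32(1.35))]
-1 0.0 [(np.float64(-5.3), np.float32(8.13)), (np.float64(1.7), np.float32(-5.34)), (np.float64(3.7), np.float32(3.15))]
-1 0.03 [(np.float64(-1.8), np.float32(8.99)), (np.float64(1.7), np.float32(-4.08)), (np.float64(5.4), np.float32(-2.55))]
-1 0.07 [(np.float64(-5.3), np.float32(6.94)), (np.float64(-3.3), np.float32(-5.03)), (np.float64(5.1), np.float32(1.48))]
```

The side view shows torch and cradle lined up to within about 1 px. From here I'll go down by feel.

move_arm(rows=[{"travel": [0,0,0.002],"dr": [0,0,0]},{"travel": [0,0,0.002],"dr": [0,0,0]},{"travel": [0,0,0.002],"dr": [0,0,0]},{"travel": [0,0,0.001],"dr": [0,0,0]},{"travel": [0,0,0],"dr": [0,0,0]}])

```text
t: 11.8
tool_pos: [0.5492, 0.1827, 0.0552]
eef_rot: [-0.0, 0.996, 0.091, -0.0]
ft_force: [-1.1, 0.7, -1.8]
opening: 0.0262
```

move_arm(rows=[{"travel": [0,0,0.001],"dr": [0,0,0]},{"travel": [0,0,0.001],"dr": [0,0,0]},{"travel": [0,0,0],"dr": [0,0,0]}])

```text
t: 12.1
tool_pos: [0.5495, 0.1829, 0.0536]
eef_rot: [-0.0, 0.996, 0.091, 0.0]
ft_force: [-0.1, 2.9, 2.3]
opening: 0.0261
```

move_arm(rows=[{"travel": [0,0,0.001],"dr": [0,0,0]},{"travel": [0,0,0.001],"dr": [0,0,0]},{"travel": [0,0,0],"dr": [0,0,0]}])

```text
t: 12.4
tool_pos: [0.5499, 0.1828, 0.052]
eef_rot: [-0.0, 0.996, 0.091, 0.001]
ft_force: [-1.0, 1.7, 8.2]
opening: 0.026
```

```bash
python3 - <<'E'
from plan import *
plan((.5491,.1825,.0586),10.49)
E
```

```text
t 12.4 pos [0.5499 0.1828 0.052 ] yaw 10.47890870926116 F [-1.01  1.66  8.2 ] M [0.28 0.41 0.03] open 0.026
dr [-0.0005 -0.0016 -0.0002] travel now frame [-0.0008  0.0002 -0.0066] in target frame [-0.0008  0.0002 -0.0066] dist 0.006695931298044567
```

move_arm(rows=[{"travel": [0,-0.0005,0.001],"dr": [0,0,0]},{"travel": [0,-0.0005,0.001],"dr": [0,0,0]},{"travel": [0,0,0],"dr": [0,0,0]}])

```text
t: 12.7
tool_pos: [0.55, 0.1834, 0.0501]
eef_rot: [-0.0, 0.996, 0.091, 0.001]
ft_force: [-0.3, 1.2, 8.5]
opening: 0.0263
```

```bash
python3 - <<'E'
from plan import *
plan((.5491,.1825,.0586),10.49)
E
```

```text
t 12.7 pos [0.55   0.1834 0.0501] yaw 10.452113533356421 F [-0.33  1.21  8.49] M [0.02 0.3  0.06] open 0.0263
dr [-0.0001 -0.002  -0.0007] travel now frame [-0.001   0.0007 -0.0085] in target frame [-0.001   0.0007 -0.0085] dist 0.008595805927727412
```

move_arm(rows=[{"travel": [0,0,0.001],"dr": [0,0,0]},{"travel": [0,0,0.001],"dr": [0,0,0]},{"travel": [0,0,0],"dr": [0,0,0]}])

```text
t: 13.0
tool_pos: [0.5501, 0.1833, 0.048]
eef_rot: [-0.0, 0.996, 0.091, 0.001]
ft_force: [0.6, 0.9, 7.2]
opening: 0.026
```

move_arm(rows=[{"travel": [0,0,0.001],"dr": [0,0,0]},{"travel": [0,0,0.001],"dr": [0,0,0]},{"travel": [0,0,0],"dr": [0,0,0]}])

```text
t: 13.3
tool_pos: [0.5501, 0.1833, 0.0459]
eef_rot: [-0.0, 0.996, 0.091, 0.001]
ft_force: [1.3, -0.2, 7.6]
opening: 0.0262
```

```bash
python3 - <<'E'
from view import *
plan((.5491,.1825,.0586),10.49)
tview('h3')
E
```

```text
t 13.3 pos [0.5501 0.1833 0.0459] yaw 10.453988518069295 F [ 1.3  -0.2   7.57] M [0.02 0.26 0.09] open 0.0262
dr [ 0.     -0.0019 -0.0006] travel now frame [-0.0011  0.0007 -0.0127] in target frame [-0.0011  0.0007 -0.0127] dist 0.012775586757765616
```

View pics/h3S.png

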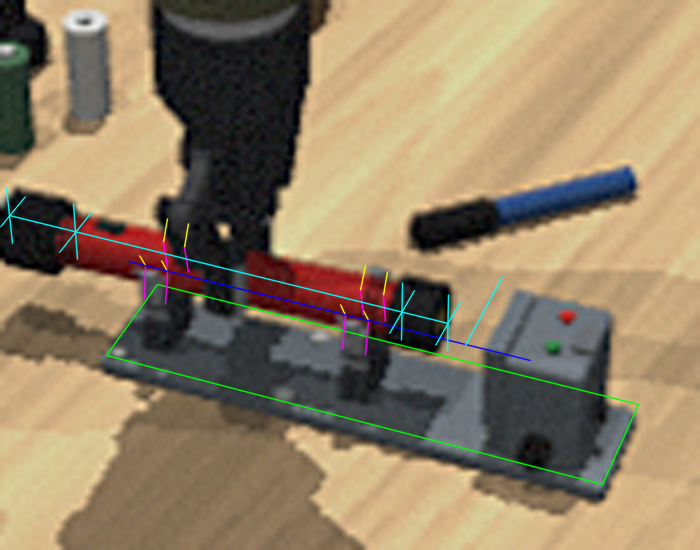

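move_arm(rows=[{"travel": [0,0,0.001],"dr": [0,0,0]},{"travel": [0,0,0.001],"dr": [0,0,0]},{"travel": [0,0,0.001],"dr": [0,0,0]},{"travel": [0,0,0],"dr": [0,0,0]}])

```text
t: 13.8
tool_pos: [0.5499, 0.1833, 0.0425]
eef_rot: [0.0, 0.996, 0.091, 0.001]
ft_force: [2.1, 1.5, 2.6]
opening: 0.0261
```

move_arm(rows=[{"travel": [0,0,0.001],"dr": [0,0,0]},{"travel": [0,0,0.001],"dr": [0,0,0]},{"travel": [0,0,0.001],"dr": [0,0,0]},{"travel": [0,0,0],"dr": [0,0,0]}])

```text
t: 14.2
tool_pos: [0.549, 0.1833, 0.0387]
eef_rot: [0.0, 0.996, 0.091, -0.0]
ft_force: [2.7, 0.7, -4.7]
opening: 0.0262
```

move_arm(rows=[{"travel": [0,0,0.001],"dr": [0,0,0]},{"travel": [0,0,0.001],"dr": [0,0,0]},{"travel": [0,0,0.001],"dr": [0,0,0]},{"travel": [0,0,0],"dr": [0,0,0]}])

```text
t: 14.6
tool_pos: [0.5484, 0.1833, 0.0357]
eef_rot: [0.0, 0.996, 0.091, -0.001]
ft_force: [1.5, -0.9, -8.2]
opening: 0.0257
```

move_arm(rows=[{"travel": [0,0,0.0005],"dr": [0,0,0]},{"travel": [0,0,0.0005],"dr": [0,0,0]},{"travel": [0,0,0],"dr": [0,0,0]},{"travel": [0,0,0],"dr": [0,0,0]}])

```text
t: 15.0
tool_pos: [0.5485, 0.1833, 0.035]
eef_rot: [0.0, 0.996, 0.091, -0.001]
ft_force: [-0.6, -0.5, -6.8]
opening: 0.0261
```

```bash
python3 - <<'E'
from view import *
plan((.5491,.1825,.0346),10.49)
tview('h4')
E
```

```text
t 15.0 pos [0.5485 0.1833 0.035 ] yaw 10.477707429628701 F [-0.64 -0.5  -6.82] M [-0.11  0.22  0.14] open 0.0261
dr [ 0.0001  0.0011 -0.0002] travel now frame [0.0004 0.0009 0.0004] in target frame [0.0004 0.0009 0.0004] dist 0.0011004882448205865
```

View pics/h4Sraw.png

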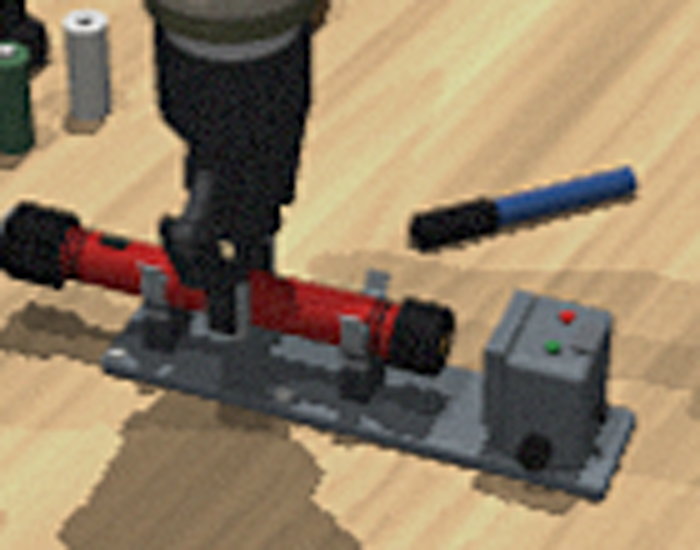

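move_arm(rows=[{"travel": [0,0,0.0005],"dr": [0,0,0]},{"travel": [0,0,0.0005],"dr": [0,0,0]},{"travel": [0,0,0],"dr": [0,0,0]},{"travel": [0,0,0],"dr": [0,0,0]}])

```text
t: 15.5
tool_pos: [0.5487, 0.1834, 0.0347]
eef_rot: [-0.0, 0.996, 0.091, -0.0]
ft_force: [-4.1, -2.0, 5.7]
opening: 0.026
```

move_arm(rows=[{"travel": [0,0,0.0005],"dr": [0,0,0]},{"travel": [0,0,0.0005],"dr": [0,0,0]},{"travel": [0,0,0],"dr": [0,0,0]},{"travel": [0,0,0],"dr": [0,0,0]}])

```text
t: 15.9
tool_pos: [0.5487, 0.1833, 0.0345]
eef_rot: [-0.0, 0.996, 0.091, -0.0]
ft_force: [-6.3, -2.5, 16.0]
opening: 0.026
```

```bash
python3 - <<'E'
from plan import *
plan((.5491,.1825,.0346),10.49)
E
```

```text
t 15.9 pos [0.5487 0.1833 0.0345] yaw 10.477861403707939 F [-6.26 -2.53 16.05] M [-0.52  1.52  0.24] open 0.026
dr [-0.0003  0.     -0.0002] travel now frame [ 0.0002  0.0009 -0.0001] in target frame [ 0.0002  0.0009 -0.0001] dist 0.0009244437200565729
```

The hard seat is felt at exactly the predicted height. The moment suggests a small residual pitch, so I'll relieve the load, open briefly so the clips can level the torch, then regrip.

move_arm(rows=[{"travel": [0,0,-0.0007],"dr": [0,0,0]},{"travel": [0,0,-0.0007],"dr": [0,0,0]},{"travel": [0,0,0],"dr": [0,0,0]}])

```text
t: 16.2
tool_pos: [0.5487, 0.1833, 0.0346]
eef_rot: [0.0, 0.996, 0.091, -0.0]
ft_force: [-4.6, -1.4, 1.7]
opening: 0.0259
```

move_arm(claw=0.5, rows=[{"travel": [0,0,0],"dr": [0,0,0]},{"travel": [0,0,0],"dr": [0,0,0]},{"travel": [0,0,0],"dr": [0,0,0]},{"travel": [0,0,0],"dr": [0,0,0]},{"travel": [0,0,0],"dr": [0,0,0]}])

```text
t: 16.7
tool_pos: [0.5493, 0.1836, 0.0347]
eef_rot: [-0.0, 0.996, 0.091, 0.0]
ft_force: [0.1, 0.3, -0.7]
opening: 0.0429
```

```bash
python3 - <<'E'
from view import *
plan((.5491,.1825,.0346),10.49)
tview('h5')
E
```

```text
t 16.7 pos [0.5493 0.1836 0.0347] yaw 10.472937479869628 F [ 0.07  0.32 -0.74] M [-0.02  0.   -0.02] open 0.0429
dr [-0.0001 -0.0005 -0.0003] travel now frame [-0.0004  0.001   0.0001] in target frame [-0.0004  0.001   0.0001] dist 0.0011162378961865368
```

View pics/h5Sraw.png

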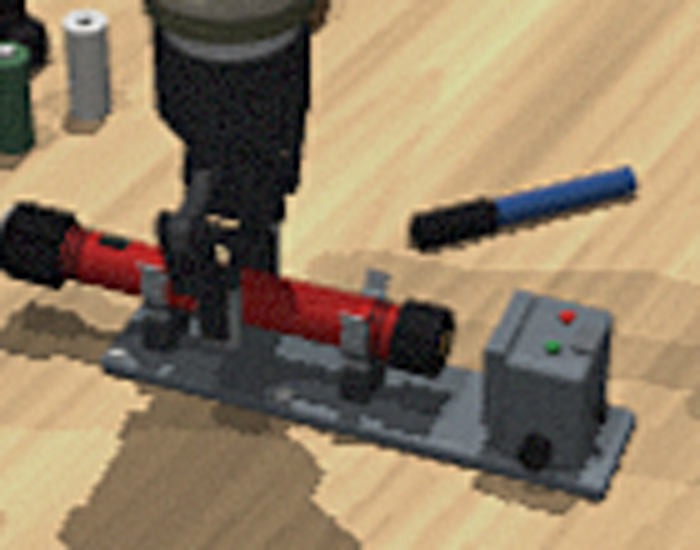

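The torch sits free in both clips with zero wrench on the tool. The tail, at about (453,345), is some 17–20 mm short of the hood at (485,345). I'll regrip and slide.

move_arm(claw=0, rows=[{"travel": [0,0,0],"dr": [0,0,0]},{"travel": [0,0,0],"dr": [0,0,0]},{"travel": [0,0,0],"dr": [0,0,0]},{"travel": [0,0,0],"dr": [0,0,0]},{"travel": [0,0,0],"dr": [0,0,0]}])

```text
t: 17.3
tool_pos: [0.5492, 0.1833, 0.0349]
eef_rot: [0.0, 0.996, 0.091, 0.0]
ft_force: [-1.1, -1.0, 5.7]
opening: 0.0264
```

move_arm(rows=[{"travel": [-0.001,0,0],"dr": [0,0,0]},{"travel": [-0.001,0,0],"dr": [0,0,0]},{"travel": [-0.001,0,0],"dr": [0,0,0]},{"travel": [0,0,0],"dr": [0,0,0]}])

```text
t: 17.7
tool_pos: [0.549, 0.1833, 0.0349]
eef_rot: [-0.0, 0.996, 0.091, 0.003]
ft_force: [8.4, -0.5, -1.4]
opening: 0.026
```

```bash
python3 - <<'E'
from plan import *
plan((.5493,.1836,.0346),10.49)
E
```

```text
t 17.7 pos [0.549  0.1833 0.0349] yaw 10.446355803473264 F [ 8.42 -0.51 -1.4 ] M [-0.05 -1.6   0.07] open 0.026
dr [-0.0001 -0.0056 -0.0008] travel now frame [ 0.0003 -0.0002  0.0003] in target frame [ 0.0003 -0.0002  0.0003] dist 0.0005035423970005209
```

move_arm(rows=[{"travel": [-0.001,0,0],"dr": [0,0,0]},{"travel": [-0.001,0,0],"dr": [0,0,0]},{"travel": [-0.001,0,0],"dr": [0,0,0]},{"travel": [0,0,0],"dr": [0,0,0]}])

```text
t: 18.1
tool_pos: [0.5462, 0.1828, 0.035]
eef_rot: [-0.0, 0.996, 0.091, 0.003]
ft_force: [8.3, -0.3, -1.2]
opening: 0.0259
```

```bash
python3 - <<'E'
from plan import *
plan((.5493,.1836,.0346),10.49)
E
```

```text
t 18.1 pos [0.5462 0.1828 0.035 ] yaw 10.44001601181441 F [ 8.32 -0.31 -1.19] M [-0.01 -1.64  0.05] open 0.0259
dr [-0.0002 -0.0059 -0.0009] travel now frame [ 0.0032 -0.0002  0.0004] in target frame [ 0.0032 -0.0002  0.0004] dist 0.003180264865170499
```

move_arm(rows=[{"travel": [-0.001,0,0],"dr": [0,0,0]},{"travel": [-0.001,0,0],"dr": [0,0,0]},{"travel": [-0.001,0,0],"dr": [0,0,0]},{"travel": [-0.001,0,0],"dr": [0,0,0]},{"travel": [-0.001,0,0],"dr": [0,0,0]},{"travel": [-0.001,0,0],"dr": [0,0,0]},{"travel": [-0.001,0,0],"dr": [0,0,0]},{"travel": [-0.001,0,0],"dr": [0,0,0]},{"travel": [0,0,0],"dr": [0,0,0]}])

```text
t: 19.0
tool_pos: [0.5384, 0.1814, 0.035]
eef_rot: [-0.0, 0.996, 0.091, 0.003]
ft_force: [9.3, -0.1, -1.7]
opening: 0.0262
```

```bash
python3 - <<'E'
from view import *
plan((.5493,.1836,.0346),10.49)
tview('h6')
E
```

```text
t 19.0 pos [0.5384 0.1814 0.035 ] yaw 10.44166906729599 F [ 9.28 -0.06 -1.71] M [-0.09 -1.75  0.05] open 0.0262
dr [-0.0001 -0.0059 -0.0008] travel now frame [ 0.0111 -0.0002  0.0004] in target frame [ 0.0111 -0.0002  0.0004] dist 0.0111348975842058
```

View pics/h6Sraw.png

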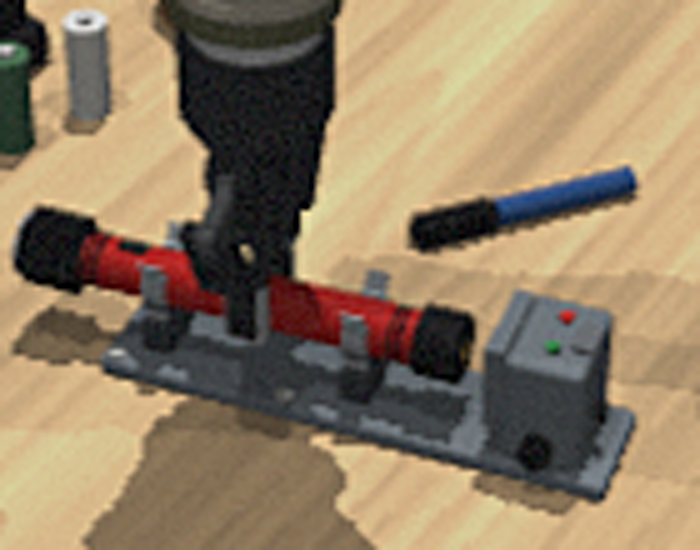

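The torch follows the gripper: the tail is now at (473,350), about 11 mm further along. I'll continue.

move_arm(rows=[{"travel": [-0.001,0,0],"dr": [0,0,0]},{"travel": [-0.001,0,0],"dr": [0,0,0]},{"travel": [-0.001,0,0],"dr": [0,0,0]},{"travel": [-0.001,0,0],"dr": [0,0,0]},{"travel": [-0.001,0,0],"dr": [0,0,0]},{"travel": [-0.001,0,0],"dr": [0,0,0]},{"travel": [0,0,0],"dr": [0,0,0]}])

```text
t: 19.8
tool_pos: [0.5325, 0.1802, 0.035]
eef_rot: [-0.0, 0.996, 0.091, 0.003]
ft_force: [8.9, 0.1, -2.8]
opening: 0.0261
```

move_arm(rows=[{"travel": [-0.001,0,0],"dr": [0,0,0]},{"travel": [-0.001,0,0],"dr": [0,0,0]},{"travel": [-0.001,0,0],"dr": [0,0,0]},{"travel": [0,0,0],"dr": [0,0,0]}])

```text
t: 20.2
tool_pos: [0.5296, 0.1797, 0.035]
eef_rot: [-0.0, 0.996, 0.091, 0.003]
ft_force: [8.6, -0.3, -2.3]
opening: 0.026
```

move_arm(rows=[{"travel": [-0.001,0,0],"dr": [0,0,0]},{"travel": [-0.001,0,0],"dr": [0,0,0]},{"travel": [-0.001,0,0],"dr": [0,0,0]},{"travel": [0,0,0],"dr": [0,0,0]}])

```text
t: 20.6
tool_pos: [0.5266, 0.1791, 0.035]
eef_rot: [-0.0, 0.996, 0.091, 0.003]
ft_force: [8.7, -1.4, -2.0]
opening: 0.0262
```

```bash
python3 - <<'E'
from view import *
plan((.5493,.1836,.0346),10.49)
tview('h7')
E
```

```text
t 20.6 pos [0.5266 0.1791 0.035 ] yaw 10.432548850717543 F [ 8.66 -1.45 -2.04] M [-0.13 -1.67  0.04] open 0.0262
dr [-0.0001 -0.0059 -0.001 ] travel now frame [ 0.0231 -0.0003  0.0005] in target frame [ 0.0231 -0.0003  0.0004] dist 0.02308884351476139
```

View pics/h7Sraw.png

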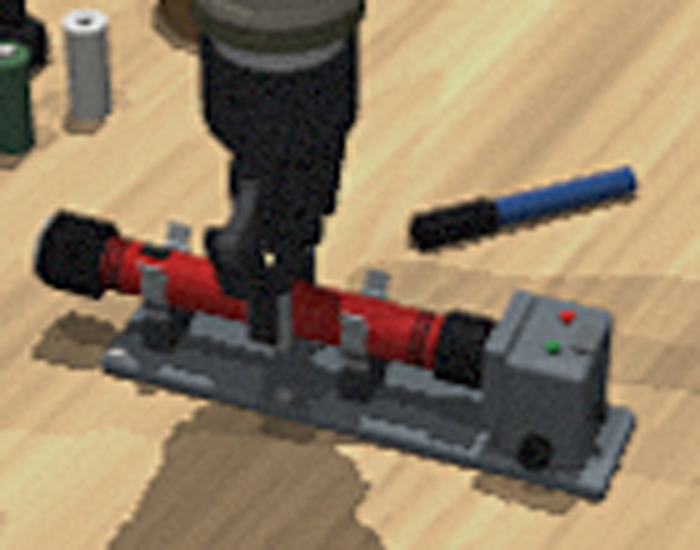

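The tail is now at the hood mouth, at x≈487. I'll take smaller steps from here.

move_arm(rows=[{"travel": [-0.001,0,0],"dr": [0,0,0]},{"travel": [-0.001,0,0],"dr": [0,0,0]},{"travel": [0,0,0],"dr": [0,0,0]}])

```text
t: 21.0
tool_pos: [0.5247, 0.1788, 0.035]
eef_rot: [-0.0, 0.996, 0.091, 0.003]
ft_force: [8.6, -1.1, -0.6]
opening: 0.0264
```

move_arm(rows=[{"travel": [-0.001,0,0],"dr": [0,0,0]},{"travel": [-0.001,0,0],"dr": [0,0,0]},{"travel": [0,0,0],"dr": [0,0,0]}])

```text
t: 21.3
tool_pos: [0.5227, 0.1784, 0.0349]
eef_rot: [-0.0, 0.996, 0.091, 0.003]
ft_force: [8.0, -0.5, -1.8]
opening: 0.0261
```

move_arm(rows=[{"travel": [-0.001,0,0],"dr": [0,0,0]},{"travel": [-0.001,0,0],"dr": [0,0,0]},{"travel": [0,0,0],"dr": [0,0,0]}])

```text
t: 21.6
tool_pos: [0.5208, 0.1781, 0.035]
eef_rot: [-0.0, 0.996, 0.091, 0.003]
ft_force: [8.4, -0.7, -1.7]
opening: 0.0261
```

move_arm(rows=[{"travel": [-0.001,0,0],"dr": [0,0,0]},{"travel": [-0.001,0,0],"dr": [0,0,0]},{"travel": [0,0,0],"dr": [0,0,0]}])

```text
t: 21.9
tool_pos: [0.5189, 0.1777, 0.035]
eef_rot: [-0.0, 0.996, 0.091, 0.003]
ft_force: [8.9, -0.5, -1.7]
opening: 0.026
```

move_arm(rows=[{"travel": [-0.001,0,0],"dr": [0,0,0]},{"travel": [-0.001,0,0],"dr": [0,0,0]},{"travel": [0,0,0],"dr": [0,0,0]}])

```text
t: 22.2
tool_pos: [0.5169, 0.1773, 0.035]
eef_rot: [-0.0, 0.996, 0.091, 0.003]
ft_force: [8.6, 0.0, -2.0]
opening: 0.0261
```

move_arm(rows=[{"travel": [-0.001,0,0],"dr": [0,0,0]},{"travel": [-0.001,0,0],"dr": [0,0,0]},{"travel": [0,0,0],"dr": [0,0,0]}])

```text
t: 22.5
tool_pos: [0.5152, 0.177, 0.035]
eef_rot: [-0.0, 0.996, 0.091, 0.003]
ft_force: [8.7, -1.4, -1.9]
opening: 0.0261
```

move_arm(rows=[{"travel": [-0.001,0,0],"dr": [0,0,0]},{"travel": [-0.001,0,0],"dr": [0,0,0]},{"travel": [0,0,0],"dr": [0,0,0]}])

```text
t: 22.8
tool_pos: [0.5134, 0.1767, 0.035]
eef_rot: [-0.0, 0.996, 0.091, 0.003]
ft_force: [9.6, -0.9, -2.7]
opening: 0.0261
```

```bash
python3 - <<'E'
from view import *
plan((.5493,.1836,.0346),10.49)
tview('h8')
E
```

```text
t 22.8 pos [0.5134 0.1767 0.035 ] yaw 10.423700041408841 F [ 9.62 -0.89 -2.71] M [-0.15 -1.93  0.07] open 0.0261
dr [-0.0002 -0.0068 -0.0012] travel now frame [ 0.0366 -0.0003  0.0006] in target frame [ 0.0366 -0.0003  0.0004] dist 0.03659059589693989
```

View pics/h8Sraw.png

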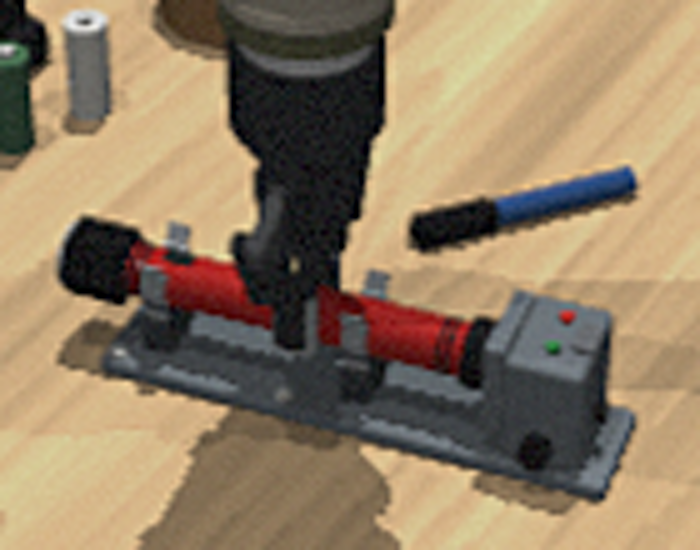

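move_arm(rows=[{"travel": [-0.0005,0,0],"dr": [0,0,0]},{"travel": [-0.0005,0,0],"dr": [0,0,0]},{"travel": [0,0,0],"dr": [0,0,0]}])

```text
t: 23.2
tool_pos: [0.5126, 0.1765, 0.035]
eef_rot: [-0.0, 0.996, 0.091, 0.004]
ft_force: [10.3, -1.4, -2.7]
opening: 0.026
```

move_arm(rows=[{"travel": [-0.0005,0,0],"dr": [0,0,0]},{"travel": [-0.0005,0,0],"dr": [0,0,0]},{"travel": [0,0,0],"dr": [0,0,0]}])

```text
t: 23.5
tool_pos: [0.5122, 0.1764, 0.035]
eef_rot: [-0.0, 0.996, 0.091, 0.004]
ft_force: [12.0, -0.6, -3.9]
opening: 0.0265
```

move_arm(rows=[{"travel": [-0.0005,0,0],"dr": [0,0,0]},{"travel": [-0.0005,0,0],"dr": [0,0,0]},{"travel": [0,0,0],"dr": [0,0,0]}])

```text
t: 23.8
tool_pos: [0.5122, 0.1765, 0.035]
eef_rot: [-0.001, 0.996, 0.091, 0.005]
ft_force: [14.5, -0.8, -7.5]
opening: 0.0262
```

move_arm(rows=[{"travel": [-0.0005,0,0],"dr": [0,0,0]},{"travel": [-0.0005,0,0],"dr": [0,0,0]},{"travel": [0,0,0],"dr": [0,0,0]}])

```text
t: 24.1
tool_pos: [0.5122, 0.1765, 0.035]
eef_rot: [-0.001, 0.996, 0.091, 0.006]
ft_force: [17.5, 0.0, -9.2]
opening: 0.0261
```

Hard stop: x holds at 0.5122 while the force rises to 17.5 N. I'll ease the load off and check the picture before letting go.

move_arm(rows=[{"travel": [0.001,0,0],"dr": [0,0,0]},{"travel": [0.001,0,0],"dr": [0,0,0]},{"travel": [0.001,0,0],"dr": [0,0,0]},{"travel": [0.001,0,0],"dr": [0,0,0]},{"travel": [0,0,0],"dr": [0,0,0]}])

```text
t: 24.6
tool_pos: [0.5122, 0.1765, 0.0349]
eef_rot: [-0.0, 0.996, 0.091, 0.002]
ft_force: [6.5, -1.1, 1.4]
opening: 0.026
```

```bash
python3 - <<'E'
from view import *
plan((.5493,.1836,.0346),10.49)
tview('h9')
E
```

```text
t 24.6 pos [0.5122 0.1765 0.0349] yaw 10.43763234667829 F [ 6.46 -1.07  1.44] M [-0.22 -1.31  0.08] open 0.026
dr [-0.0001 -0.0045 -0.0009] travel now frame [ 0.0378 -0.0003  0.0005] in target frame [ 0.0378 -0.0003  0.0003] dist 0.03778865199027779
```

View pics/h9Sraw.png

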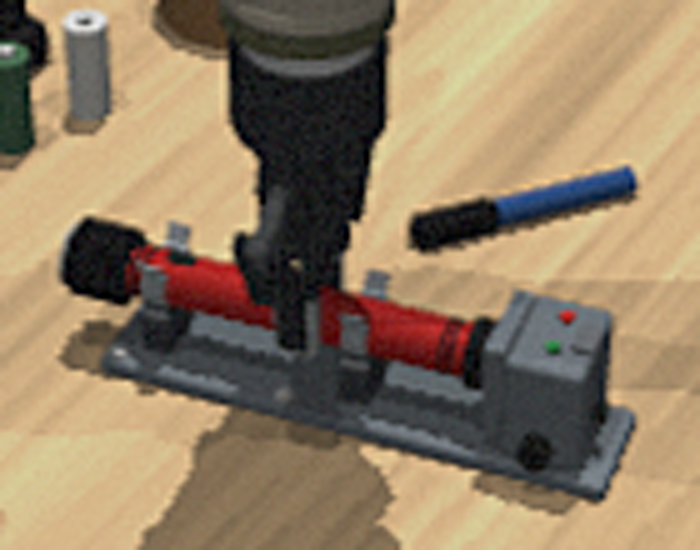

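Only about 11–14 mm of the tail cap still shows at the hood (x 470–490), and the head is clear of the head clip. This matches fully home, so I'll let go and retreat.

move_arm(claw=0.6, rows=[{"travel": [0.001,0,0],"dr": [0,0,0]},{"travel": [0,0,0],"dr": [0,0,0]},{"travel": [0,0,0],"dr": [0,0,0]},{"travel": [0,0,0],"dr": [0,0,0]},{"travel": [0,0,0],"dr": [0,0,0]},{"travel": [0,0,0],"dr": [0,0,0]}])

```text
t: 25.3
tool_pos: [0.5105, 0.1764, 0.0346]
eef_rot: [0.0, 0.996, 0.091, -0.0]
ft_force: [-0.5, 0.6, 0.2]
opening: 0.0514
```

```bash
python3 - <<'E'
from view import *
plan((.5493,.1836,.0346),10.49)
tview('i1')
E
```

```text
t 25.3 pos [0.5105 0.1764 0.0346] yaw 10.480515164412399 F [-0.46  0.63  0.21] M [ 0.03  0.   -0.01] open 0.0514
dr [-0.      0.0002 -0.0002] travel now frame [ 0.0394 -0.      0.    ] in target frame [ 0.0394 -0.      0.    ] dist 0.039410844040301506
```

View pics/i1Sraw.png

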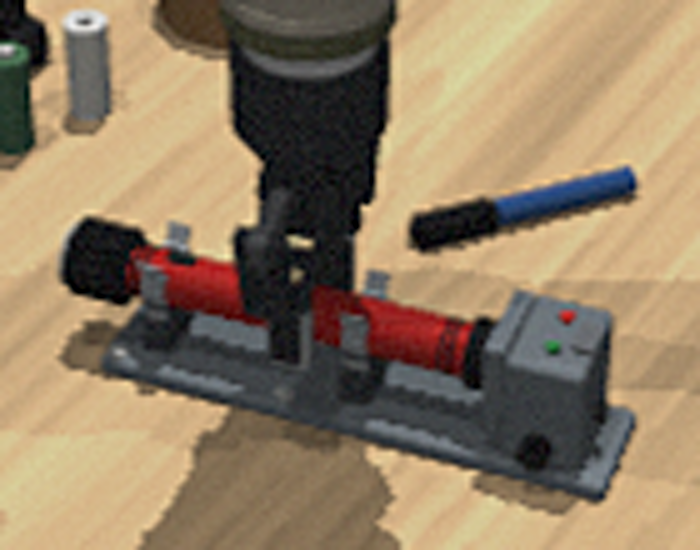

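The torch has not moved since release, and the tool reads zero load. I'll rise straight up.

move_arm(rows=[{"travel": [0,0,-0.005],"dr": [0,0,0]},{"travel": [0,0,-0.01],"dr": [0,0,0]},{"travel": [0,0,-0.015],"dr": [0,0,0]},{"travel": [0,0,-0.02],"dr": [0,0,0]},{"travel": [0,0,-0.02],"dr": [0,0,0]},{"travel": [0,0,-0.02],"dr": [0,0,0]},{"travel": [0,0,-0.02],"dr": [0,0,0]},{"travel": [0,0,-0.02],"dr": [0,0,0]},{"travel": [0,0,-0.01],"dr": [0,0,0]},{"travel": [0,0.03,0],"dr": [0,0,0]},{"travel": [0,0.03,0],"dr": [0,0,0]},{"travel": [0,0.03,0],"dr": [0,0,0]},{"travel": [0,0.03,0],"dr": [0,0,0]},{"travel": [0,0.03,0],"dr": [0,0,0]},{"travel": [0,0.03,0],"dr": [0,0,0]},{"travel": [0,0,0],"dr": [0,0,0]},{"travel": [0,0,0],"dr": [0,0,0]}])

```text
t: 27.1
tool_pos: [0.5432, -0.0012, 0.1747]
eef_rot: [-0.0, 0.996, 0.09, -0.0]
ft_force: [0.1, 0.8, -0.5]
opening: 0.0514
```

```bash
python3 - <<'E'
from view import *
plan((.5493,.1836,.0346),10.49)
tview('j1')
a=cv2.imread('pics/j1Traw.png');b=cv2.imread('pics/j1Sraw.png')
a=cv2.resize(a,None,fx=.7,fy=.7);b=cv2.resize(b,None,fx=.62,fy=.62);b=cv2.copyMakeBorder(b,0,a.shape[0]-b.shape[0],0,0,0)
cv2.imwrite('pics/j1.png',np.hstack([a,b]))
from torch import *
T=optics.camera('top');print(barrel(T,(175,275,240,300),.052))
for t in('torch_mid','old_torch','marker','tape_roll','vase'):
    print(t,[np.round(r['location'],1).tolist() for r in spotter.landmark_of(t,T)[:1]])
r=spotter.landmark_of('torch_mid',T)
E
```

```text
t 27.1 pos [ 0.5432 -0.0012  0.1747] yaw 10.371445445839184 F [ 0.13  0.78 -0.51] M [0.08 0.05 0.05] open 0.0514
dr [-0.0001  0.0002 -0.0021] travel now frame [ 0.0393 -0.1807  0.1401] in target frame [ 0.0396 -0.1806  0.1401] dist 0.23200661996507718
(array([0.49135195, 0.17328766]), array([0.52577021, 0.17922339]), np.float64(9.784905030589956), np.float64(0.21975317617052123), np.float64(0.027968387614099654), 378)
torch_mid [[264.5, 219.5]]
old_torch [[434.6, 216.8]]
marker []
tape_roll [[358.7, 149.1]]
vase [[399.6, 158.6]]
```

View pics/j1.png

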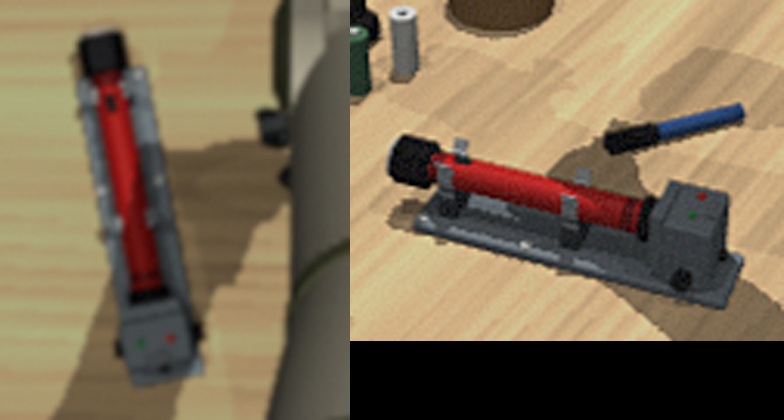

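```bash
python3 - <<'E'
from view import *
T=optics.camera('top')
u=np.array([.9833,.1821]);p=np.array([.5388,.1806])
for uv in((259.1,179.1),):
    q=atz(T,uv,.055)[:2]-p;print('head end along,lat',q@u,q@[-u[1],u[0]])
im=T['img'].astype(int);m=(im[:,:,0]>90)&(im[:,:,1]<70)&(im[:,:,2]<80);m[:175]=0;m[257:]=0;m[:,:240]=0;m[:,300:]=0
ys,xs=np.nonzero(m);P=np.array([atz(T,(x,y),.052)[:2]-p for x,y in zip(xs,ys)]);a=P@u;l=P@[-u[1],u[0]]
print('red along',a.min(),a.max(),'lat mean',l.mean(),'slope',np.polyfit(a,l,1))
E
```

```text
head end along,lat 0.10159202723863091 -0.003718990028802098
red along -0.09561669100537484 0.06193470771542488 lat mean 0.0012373459473256536 slope [-0.02668476  0.00094198]
```

```bash
python3 - <<'E'
from bench import arm,status
print(arm.hand_in()); print(status.state()['t'])
E
```

```text
the job is handed in; nothing more can be done
None
the job is handed in; nothing more can be done
```

The red torch is back on charge: it sits in both clips with its tail fully home in the socket. The gripper has let go and is well clear. I handed the job in at about 27 s; the verdict was not reported.

- **Snap-in:** I lowered the torch in steps of 1 mm or less. It met the clips with up to about 12 N, and the hard seat stopped it at the expected height, where the tool force peaked at 16 N. I then opened the gripper for a moment so the clips could level the torch, and regripped.
- **Slide:** It took about 8.5 N all the way. The force rose slightly over the last 5 mm as the pin went in. Then the torch stopped dead while the force climbed to 17.5 N, so I eased off and let go.
- **Final position:** The camera puts the tail about 138 mm to the socket side of `clips_mid`. The farthest the stop can lie is 137 mm, so the two agree within camera error. The tool shows no load.

**Checks that disagreed or were not made:**
- **Side camera:** It read about 1 px off the top camera, so I relied on the top camera and on feel.
- **Torch angle:** A rough fit to the barrel's colour showed up to 0.027 rad against the cradle. Some of that is probably noise, and it is within the 0.04 limit.
- **Pin travel:** I judged it from force and position, as it cannot be seen.
- **Other things on the bench:** The old torch, tape roll and vase show within 3 px (under about 10 mm) of their first positions. The last top-view search missed the marker, but the side view shows it in place. I did not measure the two cells or the bin again; the side view shows the cells still standing.

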